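Set the ratchet jack of a drill jig and seat the strap on its dowel

ROBOT

A 7-joint arm with a two-finger parallel gripper is mounted at the origin on a cart in front of the work surface, level with it; the furniture and walls round the work are solid. World frame = base frame: x ahead of the robot, y to its left, z up, the work surface at z = 0. Lengths are in m, angles in degrees, forces in N, time in s.
With the tool pointing down it reaches from about 0.4 to 0.925 m from the base axis. Payload 5.6 kg.
Tool frame: the origin (TCP) lies between the finger pads; the fingertips stand 17 mm ahead of it and the grasp point (between the pads) lies 2 mm behind it (manip.finger_overhang is the distance from the TCP to the fingertips, in m); z points along the fingers, y is the direction in which the jaws open and shut (so a half turn about z gives the same grasp; the last joint's range is limited). The gripper opens to 85 mm and grips with 20 to 120 N. Pads are 22 mm wide; open, the fingers measure 114 mm over their backs; the gripper's body (76 mm by 85 mm) begins 54 mm behind the grasp point. The pads swing forward as they close: fully open they stand 13 mm farther back than shut.
Start: joints at [63.083, 26.786, -0.665, 91.828, 0.344, 61.387, -3.226], TCP at [0.269, -0.592, 0.223] pointing down, gripper open.
Joint ranges: [-144.91, 144.91], [-17.63, 115.5], [-89.93, 88.59], [15.96, 139.68], [-74.01, 254.01], [8.47, 105.57], [-167.45, 167.45]. Speed limits (degrees/s): [147.25, 147.25, 180, 180, 180, 180, 180].

INTERFACE

Orientations are given as [roll, pitch, yaw] about the fixed x, y, z axes, in that order (R = Rz(yaw) Ry(pitch) Rx(roll)).
In Python, from rig import manip, imaging gives the robot as it stands.
- The arm moves only by the shell command python3 -m creep 'ROWS' [FORCE]. ROWS is text: rows parted by semicolons, each of 7 numbers parted by spaces: the closure, from 0 (fully open) to 1 (shut), then the shift along the tool's x, y, z in m, then the turn, a rotation vector about the tool's x, y, z in rad. A call has 1 to 5 rows; each row is the pose to reach, as a shift and turn from the pose measured when the call began, along the tool's axes at that moment; what a row does not reach only later rows make up. A row lasts 1/10 s, in which the tool goes at most 50 mm and 8.59 degrees, less where a joint would pass 70% of its speed; a pose out of reach is approached as far as the arm can. A call with a gripper value outside its range is refused whole. The fingers move at their own pace and stop on an object; FORCE is the grip in N (left out, the last holds). Time passes only in rows, so rows that repeat a pose let the fingers close. It gives the time, the measured TCP pose, the force and the opening at its end, in the units of the state.
- manip.observe(): the state, without advancing time (a new reading comes with each control period).
- imaging.camera(name): name is "side" or "top" or "wrist"; returns (picture, depth): 384x512x3 uint8, red, green, blue; 384x512 float32, m along the optical axis (not along the pixel's ray), 0 where there is no reading.
- imaging.calibration(name): a dict with "fx", "fy", "cx", "cy" (pixels), "k1" (the pictures are not rectified: a ray, as slopes to the right and down, at radius r is drawn at 1 + k1 r^2 times it, then the intrinsics apply), "rvec" (rotation vector, rad) and "tvec" (3), from world to camera coordinates, as OpenCV has them; the wrist camera has in their place "T_tool_cam" (4x4, takes a point from camera to tool coordinates, whose origin is the TCP and whose axes are the flange's). Camera axes: x right, y down, z forward; pixel columns grow to the right and rows downward; lengths in m; the calibration is good to about 2 mm. A picture is of the moment at which its call begins: read the wrist's pose just before it. calibration takes no time and is no camera call.
- manip.sign_off(): hands the job in, once; it reports no verdict.
The state is a dict: "time_s": time; "joint_pos": joint angles; "qd": joint speeds; "joint_torque": joint torques, N m; "tcp_pos": TCP position; "eef_rot": TCP orientation; "ft_force": force on the tool from outside, world axes, zero at the start; "torque": the same for the moment, N m; "gripper_width": finger opening in m.
Only numpy, scipy, OpenCV 4.12 (cv2) and the standard library are available. Lean on these libraries where they do the work, as an engineer would, in place of code of your own. Each camera call takes 0.05 s, during which the arm holds its last target.

TASK

Get the strap ready for drilling in the jig: first raise the ratchet jack, click by click, by its lifting lug until its rest pad stands on the notch that is level with the shoulder of the locating post, and leave it standing there on its pawl. Then lay the strap in under the drill arm, its hole right down over the dowel and flat on the shoulder, its punch-marked end lying on the rest pad with the punch mark under the drill bush. Do not knock the drill arm, and leave the tools lying about where they are.

Things in the scene. Friction and masses are not known exactly. Their poses are not given: they have to be found in the camera images.
- jig: Grey drill jig fixed to the table: base plate 148 x 270 x 12 mm; origin on its underside on the table, x away from the robot (at zero yaw), y left along the line of the two supports, z up. Locating post at y = -75 mm, ratchet jack at y = +75 mm (both at x = 0), upright of the drill arm behind the jack at x = +66 to +102 mm. It stands in a new place and yaw every time.
- dowel (a point): Centre of the locating post's flat round shoulder (38 mm across, 208 mm above the table), at the foot of the steel dowel: 16 mm thick, rising 18 mm above the shoulder, its top edge chamfered by 1.2 mm. Axes as the jig's. To the right of the post stands a large orange machine with a 380 mm high hood, a handle and a 620 mm high hoop: go round it.
- pad (a point): Centre of the top of the jack's flat round rest pad (38 mm across), which moves up and down with the column; 160 mm above the table on the lowest notch (notch 0), level with the post's shoulder (208 mm) on notch 4.
- lug (a point): Centre of the lifting lug's free part: steel block 18 mm wide (jig y), 22 mm high, sticking out of the column's head towards the robot (jig -x). This point is 48 mm in front of the column's axis and 31 mm below the pad's top; grip it across jig y, 30 to 66 mm in front of the axis (it ends at 70). The jack's sleeve below ends 110 mm above the table and 25 mm in front of the axis.
- jack (a joint): Height of the ratchet column in m: 0 on notch 0, one notch every 0.012, notches 0 to 6; notch 4 (0.048) is level with the shoulder. Starts on notch 0, 1 or 2. Lifting takes about 5 N, rising to 9 N as a tooth pushes the pawl aside, and drops at the click, some 2 mm above each notch; let go, the column sinks onto the last notch whose click was passed.
- pawl (a joint): Spring-loaded pawl on the left side (jig +y) of the jack's sleeve: about 0.02 rad when fully in under a tooth, nearly 0.2 on a tooth's tip, then it snaps back with a click. Pressing down the broad end of its tail (65 to 80 mm left of the column's axis, about 70 mm above the table) with some 5 N lets the column drop to the bottom, to begin again.
- bush (a point): Lower end of the drill bush in the drill arm, on the axis of the jack's column, 264 mm above the table.
- strap_mid (a point): Centre (half-way up) of the loose flat steel strap, 200 x 44 x 12 mm, about 0.4 kg: x along its length from the holed end to the punch-marked end, z up. It starts flat on the table in front of the jig, its punch-marked end pointing roughly to the left.
- strap_hole (a point): Centre of the strap's hole at its underside, 75 mm from the strap's middle (strap -x); the hole goes right through and is 18 mm wide.
- strap_mark (a point): Punch mark with scribed cross on the strap's upper face, 75 mm from the strap's middle (strap +x), 150 mm from the hole.
- drill_arm: Fixed drill arm over the jack: grey upright behind it and a level arm 44 mm wide, underside 270, top 300 mm above the table, nose reaching 36 mm in front of the column's axis: a gripper pointing straight down on the lug strikes it, one tilted back towards the robot by 30 to 40 degrees clears it. Origin on the table under the bush.
- pliers_grip: Locking pliers, 216 mm long, a bystander lying on the table left of the jig; origin at the middle of its underside.
- measure: Tape measure 36 x 88 x 66 mm, a bystander standing in front and left of the jig; origin at the middle of its underside.

How it is judged (in metres and radians):
On the way:
1. the jack's column stands on notch 4 on its pawl, level with the post's shoulder, let go (value of joint jack between 0.0455 and 0.051 m and value of joint pawl below 0.06 rad and contact force between the fingers and jack below 0.3 N), for 0.3 s.
At the end, for the whole second after the job is handed in: Column on notch 4 (0.0455 to 0.051 m), pawl in (under 0.06 rad). Strap hole over the dowel (within 3 mm) and down on the shoulder (2.5 mm), strap level (under 0.03 rad), at rest, its other end on the rest pad with the punch mark within 10 mm of the bush axis (value of joint jack between 0.0455 and 0.051 m and value of joint pawl below 0.06 rad and horizontal distance between strap_hole and dowel below 0.003 m and z of strap_hole in the frame of dowel between -0.0025 and 0.0025 m and angle between strap_mid's own z axis and vertical below 0.03 rad and horizontal distance between strap_mark and bush below 0.01 m and contact force between strap and jack above 0.2 N and linear speed of strap below 0.02 m/s); the robot touches nothing.
It fails at once if the drill arm is struck or leaned on (over 25 N) (contact force between drill_arm and anything else above 25 N).
It fails at once if the locking pliers or the tape measure is shifted by more than 30 mm (distance of any of pliers_grip, measure from where it was at the start of the episode above 0.03 m).
It also fails if it takes over 64 s, if anything falls off the work surface, if the arm or the gripper's body presses on something with over 40 N, if the wrist force passes 120 N, or if a joint passes its speed limit or range.

## Working session

There is one attempt and no reset: what is moved stays moved. The work goes in short steps, Python scripts to look and compute and a shell command to move; the robot and the scene stay as the last step left them, time stands still between calls to the robot, and variables do not carry over. Pictures are saved under pics/ and viewed, and the job is handed in when it is done.

```bash
ls; mkdir -p pics; python3 - <<'E'
from rig import manip, imaging
import cv2
print(manip.observe())
for n in ["side","top","wrist"]:
    p,d=imaging.camera(n); cv2.imwrite(f"pics/{n}0.png",p[:,:,::-1]); 
    import numpy as np; np.save(f"pics/{n}0d.npy",d)
    print(n,imaging.calibration(n))
E
```

```text
pics
{'time_s': 0.0, 'joint_pos': array([63.08114931, 26.83727212, -0.66171877, 91.88077804,  0.34345468,
       61.38711976, -3.22345523]), 'qd': array([ 0.06037042, -0.01220174,  0.00580463,  0.07004945, -0.04553192,
       -0.01534591, -0.09523847]), 'joint_torque': array([-4.21407112e-04, -5.32378864e+01,  2.15140107e-02, -2.51302528e+01,
        1.14632453e-02,  7.72918080e-03, -4.38972165e-05]), 'tcp_pos': array([ 0.26875782, -0.59120563,  0.22242495]), 'eef_rot': array([-1.79897099e+02,  8.27948421e-03,  2.44508736e+01]), 'ft_force': array([0.18835163, 0.10884825, 0.10808914]), 'torque': array([ 0.03437905, -0.04142036, -0.02399409]), 'gripper_width': 0.08543412907452475}
side {'fx': 383.5608429091846, 'fy': 383.5608429091846, 'cx': 261.01438979752464, 'cy': 192.95428887740505, 'k1': -0.09164630403153981, 'rvec': array([ 0.12676572,  2.76019465, -1.4205916 ]), 'tvec': array([ 0.50755276, -0.05776015,  1.21397212])}
top {'fx': 434.4234491382599, 'fy': 434.4234491382599, 'cx': 253.4002472478927, 'cy': 193.99302282777515, 'k1': -0.15747776525620646, 'rvec': array([ 2.13189901, -2.11036616,  0.20990969]), 'tvec': array([0.28405161, 0.53283594, 1.085748  ])}
wrist {'fx': 281.6423571030209, 'fy': 281.6423571030209, 'cx': 257.8750094841371, 'cy': 191.59953683802618, 'k1': 0.013462351513544862, 'T_tool_cam': array([[ 4.70916574e-06, -9.60700674e-01, -2.77586411e-01,
         6.97522753e-02],
       [ 9.99998066e-01, -5.41476288e-04,  1.89096358e-03,
        -2.66473591e-04],
       [-1.96695644e-03, -2.77585882e-01,  9.60698813e-01,
        -1.50400309e-01],
       [ 0.00000000e+00,  0.00000000e+00,  0.00000000e+00,
         1.00000000e+00]])}
```

View pics/side0.png

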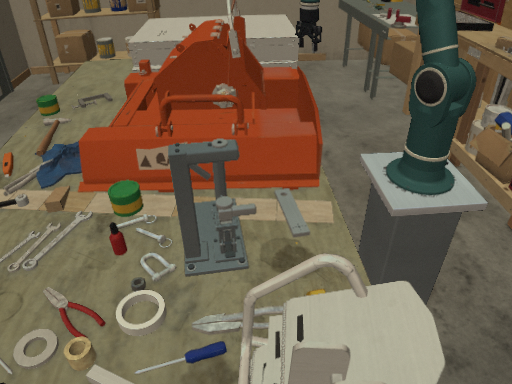

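View pics/top0.png

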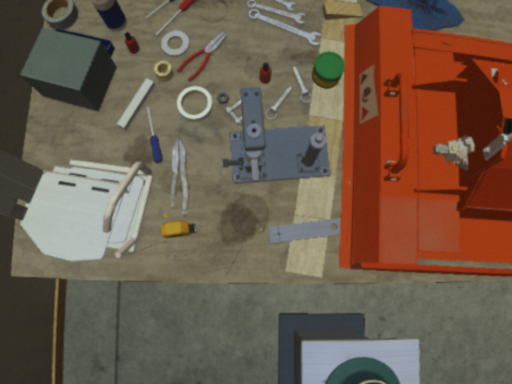

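View pics/wrist0.png

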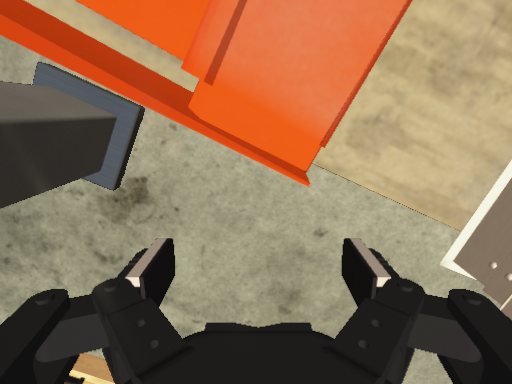

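The side view shows the jig (post, jack, drill arm) near (210,210) and the strap near (292,212). The top view shows the jig at about (280,150), the strap at (305,231) with its hole at about (335,227) and mark at about (279,234), the tape at (178,229) and the pliers at (180,170). The orange machine starts at column 345.

```bash
cat > h.py <<'E'
import numpy as np, cv2
from rig import manip, imaging
from scipy.spatial.transform import Rotation as R
def cam(n,st=None):
    c=imaging.calibration(n)
    K=np.array([[c['fx'],0,c['cx']],[0,c['fy'],c['cy']],[0,0,1.]]); D=np.array([c['k1'],0,0,0,0.])
    if n=='wrist':
        T=np.eye(4); T[:3,:3]=R.from_euler('xyz',st['eef_rot'],degrees=True).as_matrix(); T[:3,3]=st['tcp_pos']
        M=T@c['T_tool_cam']
    else:
        Rc=cv2.Rodrigues(np.array(c['rvec']))[0]; M=np.eye(4); M[:3,:3]=Rc.T; M[:3,3]=-Rc.T@np.array(c['tvec'])
    return K,D,M   # M cam->world
def ray(cm,uv):
    K,D,M=cm; p=cv2.undistortPoints(np.array(uv,float).reshape(-1,1,2),K,D).reshape(-1,2)
    return np.c_[p,np.ones(len(p))]
def at_z(cm,uv,z):
    d=ray(cm,uv)@cm[2][:3,:3].T; o=cm[2][:3,3]; s=(z-o[2])/d[:,2]; return o+d*s[:,None]
def cloud(cm,depth):
    v,u=np.mgrid[:384,:512]; r=ray(cm,np.c_[u.ravel(),v.ravel()])*depth.reshape(-1,1)
    return (r@cm[2][:3,:3].T+cm[2][:3,3]).reshape(384,512,3)
def proj(cm,P):
    K,D,M=cm; Mi=np.linalg.inv(M); return cv2.projectPoints(np.atleast_2d(P).astype(float),cv2.Rodrigues(Mi[:3,:3])[0],Mi[:3,3],K,D)[0].reshape(-1,2)
def crop(p,x0,y0,x1,y1,name,s=None):
    c=p[y0:y1,x0:x1]; s=s or min(800/(x1-x0),600/(y1-y0)); cv2.imwrite(name,cv2.resize(c,None,fx=s,fy=s,interpolation=cv2.INTER_CUBIC)); print(name,s)
E
python3 - <<'E'
from h import *
p=cv2.imread('pics/top0.png'); crop(p,215,80,345,250,'pics/tc.png',3.5)
p=cv2.imread('pics/side0.png'); crop(p,150,125,320,285,'pics/sc.png',3.75)
cm=cam('top'); X=cloud(cm,np.load('pics/top0d.npy'))
for u,v in [(305,231),(335,227),(279,234),(178,229),(240,222),(255,130),(252,100),(312,142),(316,136),(290,150),(395,200),(355,265),(460,265),(255,155),(390,100),(120,210),(300,275),(500,150)]: print(u,v,X[v,u].round(3))
E
```

```text
pics/tc.png 3.5
pics/sc.png 3.75
305 231 [0.438 0.15  0.012]
335 227 [0.451 0.067 0.   ]
279 234 [0.429 0.22  0.014]
178 229 [0.433 0.481 0.069]
240 222 [ 0.463  0.325 -0.001]
255 130 [0.616 0.288 0.305]
252 100 [0.686 0.295 0.3  ]
312 142 [0.623 0.156 0.21 ]
316 136 [0.638 0.146 0.208]
290 150 [0.664 0.189 0.01 ]
395 200 [ 0.498 -0.051  0.158]
355 265 [0.345 0.037 0.094]
460 265 [ 0.345 -0.286  0.001]
255 155 [0.604 0.287 0.159]
390 100 [ 0.756 -0.055  0.158]
120 210 [0.479 0.632 0.078]
300 275 [0.322 0.164 0.004]
500 150 [ 0.559 -0.201  0.385]
```

View pics/tc.png

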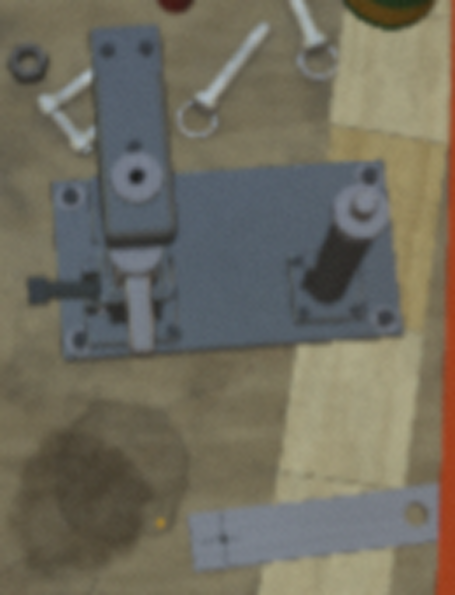

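View pics/sc.png

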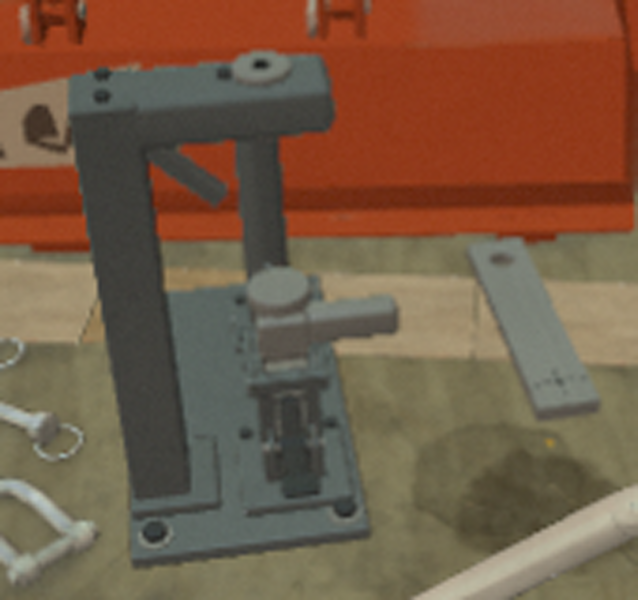

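```bash
python3 - <<'E'
from h import *
from scipy.optimize import least_squares
t=cam('top'); s=cam('side')
f=lambda a,s_,o: np.array(a)/s_+np.array(o)
T=lambda a:f(a,3.5,(215,80)); S=lambda a:f(a,3.75,(150,125))
obs=[(t,T((52,183)),(74,135,12)),(t,T((384,160)),(74,-135,12)),(t,T((403,333)),(-74,-135,12)),(t,T((65,358)),(-74,135,12)),
 (t,T((365,205)),(0,-75,226)),(t,T((136,177)),(0,75,305)),(t,T((362,211)),(0,-75,208)),
 (s,S((262,66)),(0,75,305)),(s,S((368,533)),(-74,135,12)),(s,S((133,567)),(74,135,12))]
def res(q,full=False):
    r=[]
    for c,uv,P in obs:
        P=np.array(P)/1000; W=R.from_euler('z',q[2]).apply(P)+[q[0],q[1],0]; r.append(proj(c,W)[0]-uv)
    return np.array(r) if full else np.ravel(r)
q=least_squares(res,[.6,.22,0],loss='soft_l1').x; print(q,np.degrees(q[2])); print(res(q,True).round(1))
Rz=R.from_euler('z',q[2]); W=lambda P:Rz.apply(np.array(P)/1000)+[q[0],q[1],0]
print('dowel',W((0,-75,208)),'bush',W((0,75,264)))
# pad centre & lug from side
for uv in [(279,283),(279,290)]: 
    d=ray(s,[S(uv)])[0]@s[2][:3,:3].T; o=s[2][:3,3]
    b=W((0,75,0)); k=((b-o)[:2]@d[:2])/(d[:2]@d[:2]); print('pad z',(o+k*d))
for z in (160,172,184,208):
    print(z,((proj(s,W((0,75,z)))[0]-(150,125))*3.75).round(), ((proj(s,W((-70,75,z-20)))[0]-(150,125))*3.75).round(), ((proj(t,W((-70,75,z-20)))[0]-(215,80))*3.5).round())
X=cloud(s,np.load('pics/side0d.npy'))
for uv in [(279,283),(279,295),(265,283),(350,310),(340,312)]: a=S(uv).round().astype(int); print(uv,X[a[1],a[0]].round(3), Rz.inv().apply(X[a[1],a[0]]-[q[0],q[1],0]).round(3))
# strap
print('hole',at_z(t,[T((417,514))],.012),'mark',at_z(t,[T((224,540))],.012))
print('side hole',at_z(s,[S((502,260))],.012),'mark',at_z(s,[S((558,382))],.012))
E
```

```text
[0.64598495 0.21720016 0.05528182] 3.1674147274132975
[[  0.3   0.1]
 [  1.3   2.9]
 [  0.3   4.6]
 [ -1.6   1.7]
 [ -0.9 -10. ]
 [ -0.7 -12. ]
 [ -1.2  -9.1]
 [-13.4  -0.5]
 [  2.4  -2.7]
 [  0.8  -5. ]]
dowel [0.65012897 0.14231474 0.208     ] bush [0.64184092 0.29208559 0.264     ]
pad z [0.61528115 0.29115976 0.15857546]
pad z [0.61559952 0.29115861 0.15345561]
160 [233. 285.] [353. 301.] [137. 315.]
172 [232. 268.] [353. 285.] [137. 311.]
184 [230. 251.] [352. 268.] [138. 306.]
208 [227. 217.] [351. 235.] [138. 297.]
(279, 283) [0.616 0.292 0.161] [-0.026  0.076  0.161]
(279, 295) [0.616 0.306 0.16 ] [-0.025  0.09   0.16 ]
(265, 283) [0.623 0.292 0.161] [-0.019  0.076  0.161]
(350, 310) [0.575 0.296 0.138] [-0.066  0.083  0.138]
(340, 312) [0.58  0.298 0.14 ] [-0.062  0.084  0.14 ]
hole [[0.44987376 0.07140384 0.012     ]] mark [[0.42886316 0.22003266 0.012     ]]
side hole [[0.45000882 0.07957093 0.012     ]] mark [[0.43111736 0.22661255 0.012     ]]
```

```bash
python3 - <<'E'
from h import *
from scipy.optimize import least_squares
t=cam('top'); s=cam('side')
f=lambda a,s_,o: np.array(a)/s_+np.array(o)-.5+.5/s_
T=lambda a:f(a,3.5,(215,80)); S=lambda a:f(a,3.75,(150,125))
obs=[(t,T((52,183)),(0,135,12)),(t,T((384,160)),(0,-135,12)),(t,T((403,333)),(0,-135,12)),(t,T((65,358)),(0,135,12)),
 (t,T((365,205)),(0,-75,226)),(t,T((136,177)),(0,75,305)),(t,T((362,211)),(0,-75,208)),
 (s,S((262,66)),(0,75,305)),(s,S((368,533)),(0,135,12)),(s,S((133,567)),(0,135,12)),(s,S((279,287)),(0,75,160))]
sg=[74,74,-74,-74,0,0,0,0,-74,74,0]
def res(q,full=False):
    r=[]
    for (c,uv,P),k in zip(obs,sg):
        P=np.array(P)/1000; P[0]=k/1000+(q[3] if k else 0)
        W=R.from_euler('z',q[2]).apply(P)+[q[0],q[1],0]; r.append(proj(c,W)[0]-uv)
    return np.array(r) if full else np.ravel(r)
q=least_squares(res,[.6,.22,0,0.02],loss='soft_l1').x; print(q,np.degrees(q[2])); print(res(q,True).round(1))
Rz=R.from_euler('z',q[2]); W=lambda P:Rz.apply(np.array(P)/1000)+[q[0],q[1],0]
print('dowel',W((0,-75,208)),'bush',W((0,75,264)),'lug',W((-48,75,129)))
for z in (160,172,184,208):
    print(z,((proj(s,W((0,75,z)))[0]-(150,125))*3.75).round(), ((proj(s,W((-70,84,z-20)))[0]-(150,125))*3.75).round(), ((proj(t,W((-70,75,z-20)))[0]-(215,80))*3.5).round())
X=cloud(t,np.load('pics/top0d.npy'))
print('max z machine near', [ (x0, np.round(np.nanmax(np.where((X[...,0]>x0)&(X[...,0]<x0+.05)&(X[...,1]<.06)&(X[...,1]>-.6),X[...,2],0)),3)) for x0 in np.arange(.3,.9,.05)])
E
```

```text
[0.6219612  0.21706018 0.08189639 0.032261  ] 4.692317274566257
[[-0.8 -1. ]
 [-0.1 -0.6]
 [ 0.3  0.8]
 [-1.3  0.4]
 [-0.3 -0.5]
 [-0.3  0. ]
 [-0.6  0.2]
 [ 0.1 -0.8]
 [ 0.8 -2.1]
 [-0.9 -3.1]
 [ 0.1 -1. ]]
dowel [0.62809657 0.14231155 0.208     ] bush [0.61582584 0.29180881 0.264     ] lug [0.56798672 0.28788217 0.129     ]
160 [278. 282.] [399. 305.] [140. 351.]
172 [277. 265.] [398. 289.] [140. 348.]
184 [275. 248.] [398. 273.] [140. 344.]
208 [273. 214.] [398. 239.] [141. 335.]
max z machine near [(np.float64(0.3), np.float64(0.216)), (np.float64(0.35), np.float64(0.164)), (np.float64(0.39999999999999997), np.float64(0.164)), (np.float64(0.44999999999999996), np.float64(0.236)), (np.float64(0.49999999999999994), np.float64(0.386)), (np.float64(0.5499999999999999), np.float64(0.429)), (np.float64(0.5999999999999999), np.float64(0.385)), (np.float64(0.6499999999999999), np.float64(0.383)), (np.float64(0.7), np.float64(0.374)), (np.float64(0.7499999999999999), np.float64(0.331)), (np.float64(0.7999999999999998), np.float64(0.291)), (np.float64(0.8499999999999999), np.float64(0.166)), (np.float64(0.8999999999999999), np.float64(0.166))]
```

```bash
cat >> h.py <<'E'
def rows(targets,st=None):
    st=st or manip.observe(); R0=R.from_euler('xyz',st['eef_rot'],degrees=True); p0=st['tcp_pos']
    for p,e in targets:
        q=R.from_euler('xyz',e,degrees=True); d=R0.inv().apply(np.array(p)-p0); w=(R0.inv()*q).as_rotvec()
        print(' '.join('%.4f'%x for x in d),' ',' '.join('%.3f'%x for x in w))
def arc(r,a,z,yawoff): a_=np.radians(a); return ([r*np.cos(a_),r*np.sin(a_),z],[180,0,a+yawoff])
E
python3 - <<'E'
from h import *
t=cam('top'); X=cloud(t,np.load('pics/top0d.npy'))
for x0 in np.arange(.3,.66,.04):
    print(round(x0,2),[ '%.2f'%np.max(np.where((X[...,0]>x0)&(X[...,0]<x0+.04)&(X[...,1]>y)&(X[...,1]<y+.05),X[...,2],0)) for y in np.arange(-.5,.2,.05)])
print('yrange edge', [ (v,X[v,343].round(3),X[v,348].round(3),X[v,352].round(3)) for v in (225,235)])
s=cam('side'); Y=cloud(s,np.load('pics/side0d.npy'))
m=(Y[...,2]>.4)&(Y[...,1]<.1)&(Y[...,0]>.3); print(Y[m].min(0),Y[m].max(0))
for x0 in np.arange(.3,.8,.1): 
  k=m&(Y[...,0]>x0)&(Y[...,0]<x0+.1); 
  if k.any(): print(x0,Y[k].min(0),Y[k].max(0))
rows([arc(.62,-65.5,.30,90),arc(.55,-65.5,.35,90),arc(.49,-63,.40,90),arc(.45,-58,.42,90),arc(.43,-51,.42,90)])
E
```

```text
0.3 ['0.00', '0.03', '0.13', '0.22', '0.22', '0.22', '0.22', '0.21', '0.21', '0.19', '0.17', '0.01', '0.01', '0.01']
0.34 ['0.00', '0.03', '0.03', '0.03', '0.03', '0.16', '0.16', '0.21', '0.21', '0.20', '0.17', '0.03', '0.01', '0.01']
0.38 ['0.00', '0.03', '0.03', '0.03', '0.03', '0.16', '0.16', '0.16', '0.16', '0.16', '0.14', '0.03', '0.01', '0.02']
0.42 ['0.00', '0.03', '0.03', '0.03', '0.03', '0.16', '0.16', '0.16', '0.16', '0.16', '0.14', '0.03', '0.02', '0.02']
0.46 ['0.00', '0.08', '0.16', '0.23', '0.24', '0.23', '0.16', '0.16', '0.16', '0.16', '0.14', '0.03', '0.02', '0.01']
0.5 ['0.00', '0.00', '0.00', '0.26', '0.30', '0.33', '0.26', '0.20', '0.17', '0.16', '0.13', '0.03', '0.01', '0.01']
0.54 ['0.00', '0.00', '0.00', '0.00', '0.34', '0.43', '0.42', '0.16', '0.20', '0.27', '0.12', '0.03', '0.01', '0.01']
0.58 ['0.00', '0.00', '0.00', '0.00', '0.35', '0.43', '0.42', '0.22', '0.27', '0.28', '0.10', '0.03', '0.21', '0.21']
0.62 ['0.00', '0.00', '0.00', '0.00', '0.30', '0.39', '0.23', '0.22', '0.28', '0.28', '0.10', '0.02', '0.23', '0.21']
yrange edge [(225, array([0.453, 0.05 , 0.027]), array([0.453, 0.038, 0.031]), array([0.451, 0.03 , 0.043])), (235, array([0.427, 0.05 , 0.025]), array([0.426, 0.038, 0.028]), array([0.424, 0.032, 0.051]))]
[ 0.30026806 -0.59842308  0.4000497 ] [ 0.58779898 -0.1835303   0.48588334]
0.3 [ 0.30026806 -0.59842308  0.40086364] [ 0.30786911 -0.56372051  0.43467447]
0.5 [ 0.53965192 -0.55916497  0.4000497 ] [ 0.58779898 -0.1835303   0.48588334]
0.0006 -0.0297 -0.0773   -0.001 0.000 -0.001
0.0005 -0.0997 -0.1272   -0.001 0.000 -0.001
0.0218 -0.1603 -0.1772   -0.001 0.000 -0.044
0.0591 -0.2037 -0.1971   -0.001 0.000 -0.132
0.1080 -0.2336 -0.1971   -0.001 -0.000 -0.254
```

```bash
python3 -m creep '0 0 -0.015 -0.045 0 0 0; 0 0 -0.03 -0.09 0 0 0; 0 0.005 -0.07 -0.12 0 0 0; 0 0.02 -0.11 -0.15 0 0 -0.03; 0 0.03 -0.15 -0.177 0 0 -0.044'; python3 - <<'E'
from h import *
rows([arc(.47,-60,.42,90),arc(.45,-54.5,.42,90),arc(.43,-49,.42,90),arc(.43,-43,.42,90),arc(.43,-37,.42,90)])
E
```

```text
time_s: 0.65
tcp_pos: [0.2343, -0.4423, 0.3998]
eef_rot: [-179.9, -0.0, 27.0]
ft_force: [0.8, -0.2, 0.6]
gripper_width: 0.0853
0.0166 -0.0312 -0.0201   -0.001 -0.000 -0.052
0.0586 -0.0555 -0.0201   -0.001 -0.000 -0.148
0.0961 -0.0833 -0.0200   -0.001 -0.000 -0.244
0.1391 -0.0964 -0.0200   -0.001 -0.000 -0.349
0.1806 -0.1140 -0.0200   -0.001 -0.000 -0.453
```

```bash
python3 -m creep '0 0.017 -0.031 -0.02 0 0 -0.052; 0 0.059 -0.055 -0.02 0 0 -0.148; 0 0.096 -0.083 -0.02 0 0 -0.244; 0 0.139 -0.096 -0.02 0 0 -0.349; 0 0.181 -0.114 -0.02 0 0 -0.453'; python3 - <<'E'
from h import *
rows([arc(.43,-31,.42,90),arc(.43,-25,.42,90),arc(.43,-19,.42,90),arc(.43,-13,.42,90),arc(.43,-7,.42,90)])
E
```

```text
time_s: 1.15
tcp_pos: [0.3444, -0.2571, 0.4203]
eef_rot: [-180.0, -0.0, 53.2]
ft_force: [0.9, -0.2, -0.2]
gripper_width: 0.0853
0.0430 -0.0020 0.0003   -0.000 -0.000 -0.101
0.0875 -0.0089 0.0003   -0.000 -0.000 -0.206
0.1310 -0.0204 0.0003   -0.000 -0.000 -0.311
0.1731 -0.0364 0.0003   -0.000 -0.000 -0.416
0.2133 -0.0567 0.0003   0.000 -0.000 -0.520
```

```bash
python3 -m creep '0 0.043 -0.002 0 0 0 -0.1; 0 0.088 -0.009 0 0 0 -0.206; 0 0.131 -0.02 0 0 0 -0.311; 0 0.173 -0.036 0 0 0 -0.416; 0 0.213 -0.057 0 0 0 -0.52'; python3 - <<'E'
from h import *
rows([arc(.43,-1,.42,90),arc(.43,5,.42,90),arc(.43,11,.42,90),arc(.43,17,.42,90),arc(.43,23,.42,90)])
E
```

```text
time_s: 1.65
tcp_pos: [0.4267, -0.0506, 0.4201]
eef_rot: [-180.0, -0.0, 83.2]
ft_force: [0.5, 0.3, 0.9]
gripper_width: 0.0852
0.0432 -0.0019 0.0001   -0.000 -0.001 -0.101
0.0877 -0.0087 0.0002   -0.000 -0.001 -0.205
0.1312 -0.0202 0.0002   0.000 -0.001 -0.310
0.1733 -0.0362 0.0002   0.000 -0.001 -0.415
0.2135 -0.0565 0.0002   0.000 -0.001 -0.520
```

```bash
python3 -m creep '0 0.043 -0.002 0 0 0 -0.1; 0 0.088 -0.009 0 0 0 -0.206; 0 0.131 -0.02 0 0 0 -0.311; 0 0.173 -0.036 0 0 0 -0.416; 0 0.173 -0.036 0 0 0 -0.416'; python3 - <<'E'
from h import *
st=manip.observe(); p,d=imaging.camera('wrist'); cv2.imwrite('pics/w1.png',p[:,:,::-1]); np.save('pics/w1d.npy',d)
import pickle; pickle.dump(st,open('pics/w1.pkl','wb')); print(st['tcp_pos'],st['eef_rot'],st['joint_pos'],abs(st['qd']).max())
E
```

```text
time_s: 2.15
tcp_pos: [0.4091, 0.1316, 0.4206]
eef_rot: [179.9, -0.1, 107.8]
ft_force: [-0.5, -0.5, 1.1]
gripper_width: 0.0853
[0.40911498 0.13162216 0.42060932] [ 1.79937460e+02 -8.44924436e-02  1.07789973e+02] [ 23.47705003  -2.39280494 -43.04272343 102.0661378   -1.74401673
  79.6226889   -1.43847557] 5.925920099477136
```

View pics/w1.png

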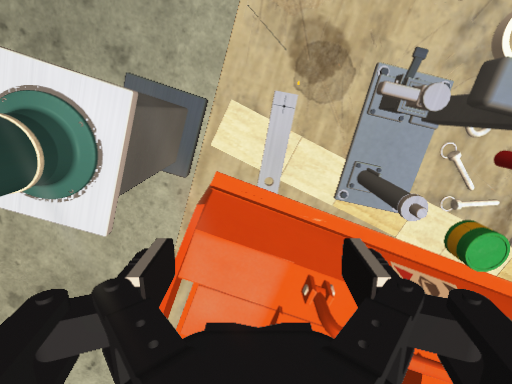

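The wrist view shows the strap (hole about (269,182), mark about (285,103)), the dowel about (418,208) and the pad about (436,96). I'll enlarge it for a better measurement.

```bash
python3 - <<'E'
from h import *
p=cv2.imread('pics/w1.png'); crop(p,255,85,305,195,'pics/w1s.png',5); crop(p,330,40,512,225,'pics/w1j.png',3.2)
E
```

```text
pics/w1s.png 5
pics/w1j.png 3.2
```

View pics/w1s.png

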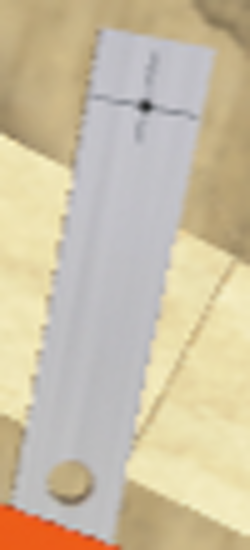

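View pics/w1j.png

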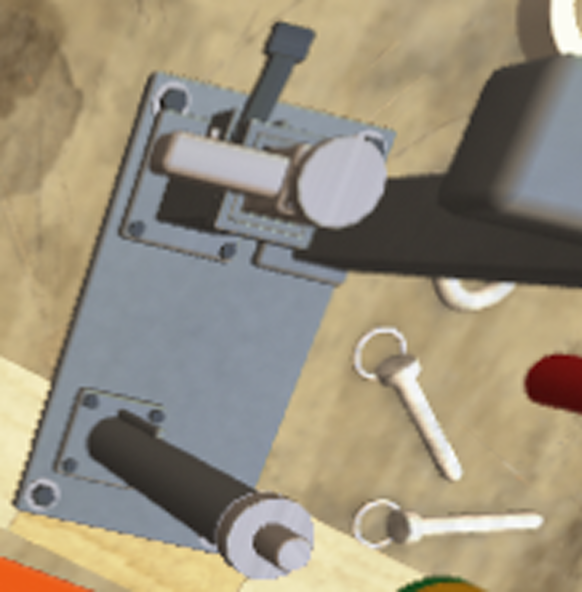

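```bash
python3 - <<'E'
from h import *
import pickle
from scipy.optimize import least_squares
st=pickle.load(open('pics/w1.pkl','rb')); w=cam('wrist',st); t=cam('top'); s=cam('side')
f=lambda a,s_,o: np.array(a)/s_+np.array(o)-.5+.5/s_
A=lambda a:f(a,5,(255,85)); B=lambda a:f(a,3.2,(330,40)); T=lambda a:f(a,3.5,(215,80)); S=lambda a:f(a,3.75,(150,125))
h=at_z(w,[A((70,481))],.012)[0]; m=at_z(w,[A((145,105))],.012)[0]; print('hole',h,'mark',m,np.linalg.norm(h-m),np.degrees(np.arctan2(*(m-h)[1::-1])), 'mid',(h+m)/2)
print('shoulder',at_z(w,[B((266,536))],.208),'doweltop',at_z(w,[B((294,552))],.226),'pad160',at_z(w,[B((342,182))],.16),'pad172',at_z(w,[B((342,182))],.172))
obs=[(w,B((155,73)),(-74,135,12)),(w,B((17,508)),(-74,-135,12)),(w,B((266,536)),(0,-75,208)),(w,B((294,552)),(0,-75,226)),(w,B((342,182)),(0,75,160)),
 (t,T((365,205)),(0,-75,226)),(t,T((136,177)),(0,75,305)),(t,T((362,211)),(0,-75,208)),(s,S((262,66)),(0,75,305)),(s,S((279,287)),(0,75,160))]
def res(q,full=False):
    r=[]
    for c,uv,P in obs:
        P=np.array(P)/1000
        if P[0]: P[0]+=q[3]
        W=R.from_euler('z',q[2]).apply(P)+[q[0],q[1],0]; r.append(proj(c,W)[0]-uv)
    return np.array(r) if full else np.ravel(r)
for lo,hi in ((0,5),(5,10),(0,10)):
    o=obs; obs=o[lo:hi]; q=least_squares(res,[.6,.22,0.08,0.02]).x; print(q,np.degrees(q[2])); print(res(q,True).round(1).tolist())
    Rz=R.from_euler('z',q[2]); W=lambda P:Rz.apply(np.array(P)/1000)+[q[0],q[1],0]
    print('dowel',W((0,-75,208)),'bush',W((0,75,264)),'lug',W((-48,75,129))); obs=o
E
```

```text
hole [0.45078548 0.07307832 0.012     ] mark [0.43151111 0.22109145 0.012     ] 0.14926281729193336 97.41934664458704 mid [0.4411483  0.14708489 0.012     ]
shoulder [[0.62660783 0.14175759 0.208     ]] doweltop [[0.62853939 0.14179419 0.226     ]] pad160 [[0.61626288 0.29007709 0.16      ]] pad172 [[0.60956188 0.28740172 0.172     ]]
[0.62176975 0.21564493 0.08690763 0.03415379] 4.979440560064877
[[0.7, -1.7], [-0.5, 0.7], [0.8, 0.9], [-0.5, 0.5], [-0.6, -0.4]]
dowel [0.62827962 0.14092799 0.208     ] bush [0.61525988 0.29036188 0.264     ] lug [0.56744104 0.28619556 0.129     ]
[0.62183133 0.21703333 0.07665933 0.02      ] 4.392256237440524
[[-0.2, -0.3], [-0.3, -0.1], [-0.5, 0.4], [-0.0, -0.8], [-0.0, -1.0]]
dowel [0.62757515 0.1422536  0.208     ] bush [0.61608751 0.29181306 0.264     ] lug [0.56822848 0.28813702 0.129     ]
[0.62189871 0.21594947 0.08449987 0.03392758] 4.841485795207602
[[0.9, -1.9], [-0.6, 0.5], [0.9, 0.7], [-0.4, 0.3], [-0.2, -0.6], [0.2, -0.6], [0.2, 0.1], [-0.1, 0.2], [0.2, -1.1], [0.2, -1.3]]
dowel [0.62822866 0.14121707 0.208     ] bush [0.61556876 0.29068187 0.264     ] lug [0.56774002 0.2866307  0.129     ]
```

```bash
cat >> h.py <<'E'
JY=4.8
def J(P,): # jig coords (m) -> world
    return R.from_euler('z',JY,degrees=True).apply(np.array(P))+[.6219,.2162,0]
def path(p1,e1,n=None,st=None):
    st=st or manip.observe(); R0=R.from_euler('xyz',st['eef_rot'],degrees=True); p0=st['tcp_pos']; w=(R0.inv()*R.from_euler('xyz',e1,degrees=True)).as_rotvec()
    n=n or int(np.ceil(max(np.degrees(np.linalg.norm(w))/8.5,np.linalg.norm(np.array(p1)-p0)/.048)))
    print('n',n); R0i=R0.inv(); d=R0i.apply(np.array(p1)-p0)
    for k in range(1,n+1): print(' '.join('%.3f'%x for x in d*k/n),' ',' '.join('%.3f'%x for x in w*k/n))
E
python3 - <<'E'
from h import *
z=R.from_euler('xyz',[180,35,JY+180],degrees=True).apply([0,0,1]); print(z)
L=J([-.05,.075,.129]); print(L, L-.12*z, L-.2*z)
path(L-.17*z,[180,35,JY+180])
E
```

```text
[ 0.57156482  0.04799564 -0.81915204]
[0.56579952 0.28675307 0.129     ] [0.49721174 0.2809936  0.22729825] [0.45148655 0.27715394 0.29283041]
n 10
0.013 0.010 0.015   -0.041 -0.051 -0.131
0.025 0.020 0.030   -0.082 -0.103 -0.261
0.038 0.030 0.046   -0.123 -0.154 -0.392
0.050 0.040 0.061   -0.164 -0.206 -0.522
0.063 0.050 0.076   -0.206 -0.257 -0.653
0.076 0.060 0.091   -0.247 -0.308 -0.783
0.088 0.070 0.107   -0.288 -0.360 -0.914
0.101 0.081 0.122   -0.329 -0.411 -1.044
0.113 0.091 0.137   -0.370 -0.462 -1.175
0.126 0.101 0.152   -0.411 -0.514 -1.306
```

```bash
python3 -m creep '0 0.013 0.01 0.015 -0.041 -0.051 -0.131; 0 0.025 0.02 0.03 -0.082 -0.103 -0.261; 0 0.038 0.03 0.046 -0.123 -0.154 -0.392; 0 0.05 0.04 0.061 -0.164 -0.206 -0.522; 0 0.063 0.05 0.076 -0.206 -0.257 -0.653'; python3 - <<'E'
from h import *
z=R.from_euler('xyz',[180,35,JY+180],degrees=True).apply([0,0,1]); L=J([-.05,.075,.129]); path(L-.17*z,[180,35,JY+180])
print(manip.observe()['joint_pos'])
E
```

```text
time_s: 2.7
tcp_pos: [0.4398, 0.2028, 0.3439]
eef_rot: [173.5, 17.6, 144.4]
ft_force: [-0.0, -0.0, -0.6]
gripper_width: 0.0856
n 5
0.009 0.014 0.015   -0.041 -0.051 -0.130
0.017 0.028 0.030   -0.082 -0.102 -0.260
0.026 0.042 0.045   -0.123 -0.152 -0.389
0.034 0.056 0.059   -0.164 -0.203 -0.519
0.043 0.070 0.074   -0.205 -0.254 -0.649
[ 14.97351157  -0.86692135 -51.54005986 112.76813605  16.61495205
  57.01601798  10.95548086]
```

```bash
python3 -m creep '0 0.009 0.014 0.015 -0.041 -0.051 -0.131; 0 0.017 0.028 0.03 -0.082 -0.102 -0.26; 0 0.026 0.042 0.045 -0.123 -0.152 -0.39; 0 0.034 0.056 0.059 -0.164 -0.203 -0.519; 0 0.043 0.07 0.074 -0.205 -0.254 -0.649'; python3 - <<'E'
from h import *
z=R.from_euler('xyz',[180,35,JY+180],degrees=True).apply([0,0,1]); L=J([-.05,.075,.129]); path(L-.08*z,[180,35,JY+180])
st=manip.observe();print(st['joint_pos'])
p,d=imaging.camera('wrist'); cv2.imwrite('pics/w2.png',p[:,:,::-1])
w=cam('wrist',st); print(proj(w,[L,J([-.07,.084,.14]),J([-.07,.066,.14]),J([0,.075,.16])]).round())
E
```

```text
time_s: 3.2
tcp_pos: [0.4688, 0.2779, 0.2679]
eef_rot: [-179.9, 35.1, -175.0]
ft_force: [0.8, -0.4, 1.0]
gripper_width: 0.0849
n 2
0.000 0.000 0.045   0.000 0.001 0.002
0.000 0.001 0.090   0.001 0.002 0.003
[  5.45345536   7.17257941 -54.8822043  124.2476336   54.12514776
  36.66048641   6.53884553]
[[259. 173.]
 [267. 169.]
 [250. 168.]
 [258. 219.]]
```

View pics/w2.png

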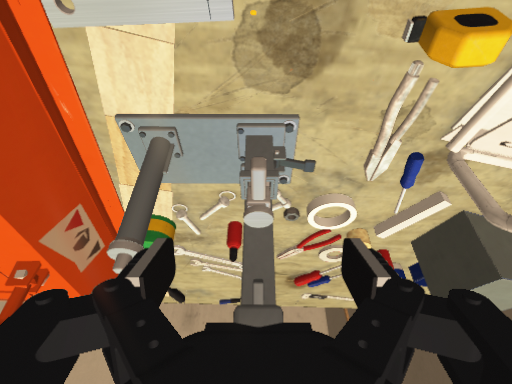

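The lug (about (259,180)) and pad (258,216) sit where predicted, centred between the fingers, so I go in.

```bash
python3 -m creep '0 0 0 0.045 0 0 0; 0 0 0 0.09 0 0 0; 0 0 0 0.125 0 0 0; 0 0 0 0.155 0 0 0; 0 0 0 0.17 0 0 0'; python3 - <<'E'
from h import *
z=R.from_euler('xyz',[180,35,JY+180],degrees=True).apply([0,0,1]); L=J([-.05,.075,.129]); path(L+.002*z,[180,35,JY+180],1)
st=manip.observe();print(st['joint_pos'])
p,d=imaging.camera('wrist'); cv2.imwrite('pics/w3.png',p[:,:,::-1])
E
```

```text
time_s: 3.75
tcp_pos: [0.5655, 0.2834, 0.122]
eef_rot: [-179.5, 34.7, -174.8]
ft_force: [0.0, -0.2, 0.6]
gripper_width: 0.0853
n 1
-0.005 0.003 -0.003   -0.004 -0.005 0.006
[ -5.05981136  30.8491107  -41.20125124 121.16945985  89.89211014
  37.18550943 -19.70226079]
```

View pics/w3.png

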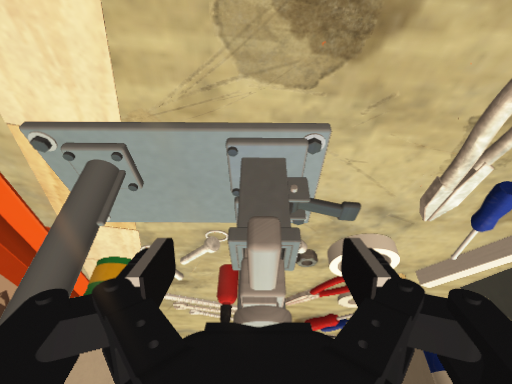

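```bash
python3 -m creep '0.3 -0.004 0.0035 -0.003 -0.004 -0.005 0.006; 0.6 -0.004 0.0035 -0.003 -0.004 -0.005 0.006; 1 -0.004 0.0035 -0.003 -0.004 -0.005 0.006; 1 -0.004 0.0035 -0.003 -0.004 -0.005 0.006; 1 -0.004 0.0035 -0.003 -0.004 -0.005 0.006' 50; python3 - <<'E'
from h import *
st=manip.observe();print(st['tcp_pos'],st['ft_force'],st['joint_pos'])
E
```

```text
time_s: 4.3
tcp_pos: [0.5671, 0.2866, 0.1267]
eef_rot: [180.0, 35.0, -175.2]
ft_force: [-1.4, -1.4, 4.6]
gripper_width: 0.0164
[0.56707885 0.28661991 0.12673299] [-1.35926976 -1.40107113  4.62895709] [ -5.03322704  30.57817582 -41.46947208 120.88609669  89.5428636
  37.23320624 -19.72106376]
```

```bash
python3 -m creep '1 -0.0029 0 -0.0041 0 0 0; 1 -0.0057 0 -0.0082 0 0 0; 1 -0.0086 0 -0.0123 0 0 0; 1 -0.0086 0 -0.0123 0 0 0'; python3 - <<'E'
from h import *
st=manip.observe();print(st['tcp_pos'],st['ft_force'],st['eef_rot'])
E
```

```text
time_s: 4.7
tcp_pos: [0.5671, 0.2866, 0.142]
eef_rot: [180.0, 35.0, -175.3]
ft_force: [2.3, 1.4, -3.9]
gripper_width: 0.0162
[0.56706415 0.28661418 0.14202865] [ 2.30237852  1.37182014 -3.89837516] [ 179.96509061   35.03680335 -175.25214193]
```

```bash
python3 -m creep '1 -0.0046 0 -0.0066 0 0 0; 1 -0.0092 0 -0.0131 0 0 0; 1 -0.0138 0 -0.0197 0 0 0; 1 -0.0184 0 -0.0262 0 0 0; 1 -0.0216 0 -0.0308 0 0 0'; python3 -m creep '1 0 0 0 0 0 0;1 0 0 0 0 0 0'; python3 - <<'E'
from h import *
st=manip.observe();print(st['tcp_pos'],st['ft_force'],st['eef_rot'],st['joint_pos'])
p,d=imaging.camera('side'); crop(p[:,:,::-1],150,125,320,285,'pics/s4.png',3.75); s=cam('side')
for z in (.208,.213,.220): print(z,((proj(s,J([0,.075,z]))[0]-(150,125))*3.75).round())
E
```

```text
time_s: 5.2
tcp_pos: [0.567, 0.2866, 0.1794]
eef_rot: [179.9, 35.0, -175.3]
ft_force: [6.9, 4.4, -11.0]
gripper_width: 0.016
time_s: 5.4
tcp_pos: [0.567, 0.2866, 0.1794]
eef_rot: [179.9, 35.0, -175.3]
ft_force: [2.4, 1.3, -3.1]
gripper_width: 0.0163
[0.56702301 0.28658371 0.17938846] [ 2.38665195  1.25780676 -3.12391484] [ 179.92409189   34.99560412 -175.25465586] [ -1.85070497  25.26155213 -44.7019893  119.16057716  78.22777656
  36.96777299  -8.6164811 ]
pics/s4.png 3.75
0.208 [273. 213.]
0.213 [272. 206.]
0.22 [272. 195.]
```

View pics/s4.png

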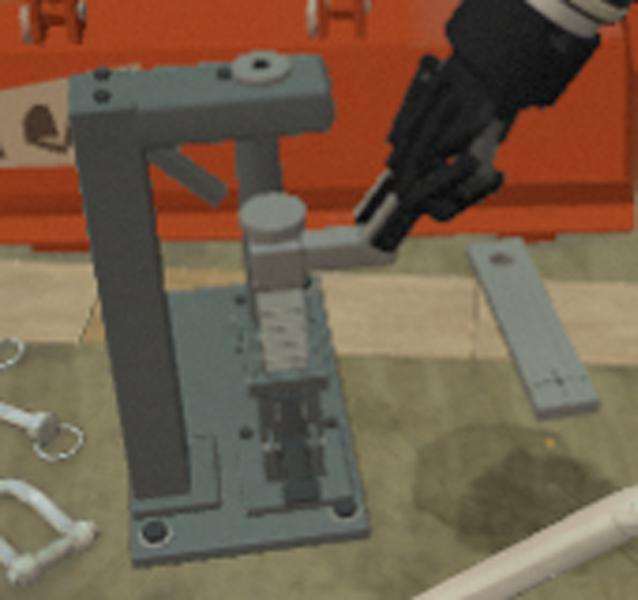

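```bash
python3 -m creep '1 -0.0018 0 -0.0025 0 0 0; 1 -0.0018 0 -0.0025 0 0 0; 1 -0.0018 0 -0.0025 0 0 0; 1 0.0000 0 0.000 0 0 0; 1 0.0014 0 0.002 0 0 0';python3 -m creep '1 0.0004 0 0.0006 0 0 0;1 0.0004 0 0.0006 0 0 0'; python3 -m creep '1 0.0006 0 0.0008 0 0 0;1 0.0006 0 0.0008 0 0 0'
```

```text
time_s: 5.95
tcp_pos: [0.567, 0.2866, 0.1768]
eef_rot: [179.9, 35.0, -175.2]
ft_force: [3.0, 1.4, -2.8]
gripper_width: 0.0158
time_s: 6.15
tcp_pos: [0.567, 0.2866, 0.1757]
eef_rot: [179.9, 35.0, -175.2]
ft_force: [4.6, 2.1, -6.1]
gripper_width: 0.0163
time_s: 6.35
tcp_pos: [0.567, 0.2866, 0.175]
eef_rot: [180.0, 35.0, -175.2]
ft_force: [0.9, 0.4, -1.2]
gripper_width: 0.0162
```

```bash
python3 -m creep '0.7 0 0 0 0 0 0; 0.4 0 0 0 0 0 0; 0 0 0 0 0 0 0; 0 0 0 0 0 0 0';python3 -m creep '0 0 0 -0.02 0 0 0; 0 0 0 -0.05 0 0 0; 0 0 0 -0.09 0 0 0; 0 0 0 -0.12 0 0 0; 0 0 0 -0.12 0 0 0'; python3 - <<'E'
from h import *
st=manip.observe();print(st['tcp_pos'],st['ft_force'],st['eef_rot'],st['joint_pos'])
p,d=imaging.camera('side'); crop(p[:,:,::-1],150,125,320,285,'pics/s5.png',3.75)
w=cam('wrist',st); p,d=imaging.camera('wrist'); cv2.imwrite('pics/w5.png',p[:,:,::-1])
print(proj(w,[J([0,.075,.196]),J([0,.075,.208]),J([0,.075,.220]),J([0,-.075,.208])]).round(1))
E
```

```text
time_s: 6.75
tcp_pos: [0.5669, 0.2866, 0.1751]
eef_rot: [180.0, 35.0, -175.2]
ft_force: [-0.3, 0.1, -0.1]
gripper_width: 0.0682
time_s: 7.25
tcp_pos: [0.4977, 0.2827, 0.2773]
eef_rot: [179.9, 35.4, -175.1]
ft_force: [0.3, 0.8, -0.7]
gripper_width: 0.0854
[0.49770294 0.28266833 0.27725627] [ 0.34383194  0.77014844 -0.66210927] [ 179.92433557   35.40376783 -175.09374921] [  6.48012831   9.81223485 -54.88990116 121.02588179  55.29089386
  37.87525376   8.22055491]
pics/s5.png 3.75
[[256.3 224.7]
 [256.2 234.4]
 [256.2 244.5]
 [115.  234.2]]
```

View pics/s5.png

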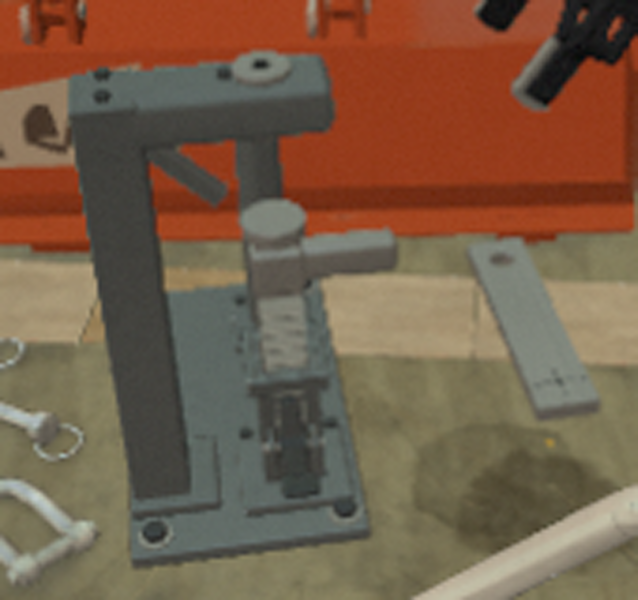

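View pics/w5.png

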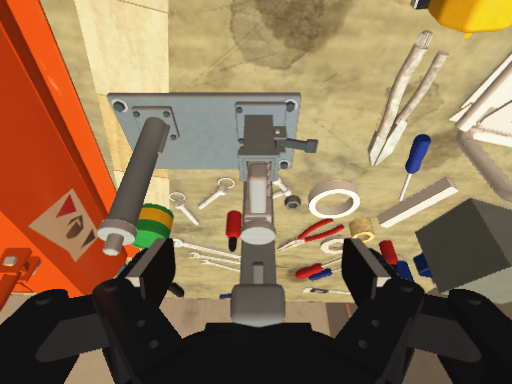

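The pad now sits at (258,234) in the wrist view, exactly where z=0.208 predicts, and the jack is let go. Next I go to the strap.

```bash
python3 - <<'E'
from h import *
path([.444,.123,.20],[180,0,97.4])
E
```

```text
n 11
0.009 -0.014 0.002   0.042 0.044 0.134
0.018 -0.028 0.004   0.085 0.089 0.268
0.027 -0.042 0.006   0.127 0.133 0.402
0.036 -0.055 0.008   0.169 0.178 0.535
0.044 -0.069 0.010   0.212 0.222 0.669
0.053 -0.083 0.012   0.254 0.266 0.803
0.062 -0.097 0.014   0.297 0.311 0.937
0.071 -0.111 0.016   0.339 0.355 1.071
0.080 -0.125 0.018   0.381 0.400 1.205
0.089 -0.138 0.020   0.424 0.444 1.339
0.098 -0.152 0.022   0.466 0.488 1.473
```

```bash
python3 -m creep '0 0.009 -0.014 0.002 0.042 0.044 0.134; 0 0.018 -0.028 0.004 0.085 0.089 0.268; 0 0.027 -0.042 0.006 0.127 0.133 0.402; 0 0.036 -0.055 0.008 0.169 0.178 0.535; 0 0.044 -0.069 0.01 0.212 0.222 0.669'; python3 - <<'E'
from h import *
path([.444,.123,.20],[180,0,97.4])
E
```

```text
time_s: 7.85
tcp_pos: [0.474, 0.2081, 0.2385]
eef_rot: [172.7, 18.9, 142.4]
ft_force: [0.4, -0.1, 0.1]
gripper_width: 0.0857
n 6
-0.002 -0.015 0.006   0.042 0.044 0.133
-0.005 -0.030 0.011   0.083 0.088 0.266
-0.007 -0.045 0.017   0.125 0.132 0.399
-0.009 -0.061 0.023   0.166 0.176 0.532
-0.012 -0.076 0.029   0.208 0.220 0.665
-0.014 -0.091 0.034   0.249 0.264 0.798
```

```bash
python3 -m creep '0 -0.002 -0.015 0.006 0.042 0.044 0.133; 0 -0.005 -0.03 0.011 0.083 0.088 0.266; 0 -0.007 -0.045 0.017 0.125 0.132 0.399; 0 -0.009 -0.061 0.023 0.166 0.176 0.532; 0 -0.012 -0.076 0.029 0.208 0.22 0.665'; python3 - <<'E'
from h import *
path([.444,.123,.18],[180,0,97.4])
E
```

```text
time_s: 8.35
tcp_pos: [0.4486, 0.1357, 0.2042]
eef_rot: [178.1, 2.6, 104.7]
ft_force: [-0.4, -0.3, 0.3]
gripper_width: 0.0855
n 1
-0.010 -0.008 0.024   0.036 0.042 0.127
```

```bash
python3 -m creep '0 -0.01 -0.008 0.024 0.036 0.042 0.127; 0 -0.01 -0.008 0.024 0.036 0.042 0.127; 0 -0.01 -0.008 0.024 0.036 0.042 0.127'; python3 - <<'E'
from h import *
st=manip.observe();print(st['tcp_pos'],st['eef_rot'],st['joint_pos'],abs(st['qd']).max())
w=cam('wrist',st); p,d=imaging.camera('wrist'); cv2.imwrite('pics/w6.png',p[:,:,::-1])
import pickle; pickle.dump(st,open('pics/w6.pkl','wb'))
E
```

```text
time_s: 8.65
tcp_pos: [0.4441, 0.1228, 0.1791]
eef_rot: [-179.9, 0.0, 97.5]
ft_force: [0.1, 0.7, -0.1]
gripper_width: 0.0853
[0.44405152 0.12283219 0.17910137] [-1.79857034e+02  1.86225387e-02  9.74923546e+01] [ 18.86005464  17.90077789 -44.27539664 117.58066398  16.07609463
  50.66782612 -26.88590262] 2.093275713284913
```

View pics/w6.png

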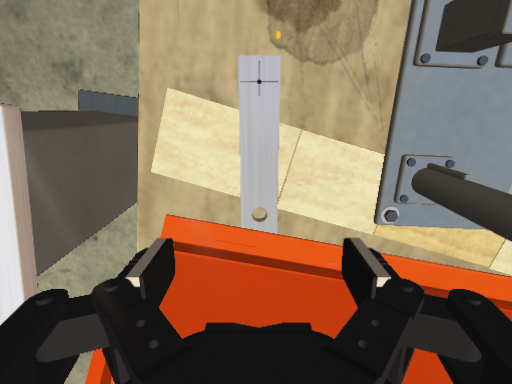

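Strap hole is at (259,214) and its mark at (259,81), nicely centred and parallel to tool x.

```bash
python3 - <<'E'
from h import *
import pickle
st=pickle.load(open('pics/w6.pkl','rb')); w=cam('wrist',st); p=cv2.imread('pics/w6.png'); crop(p,225,50,295,240,'pics/w6c.png',3)
a=at_z(w,[(259,214),(259.3,81)],.012); print(a,np.linalg.norm(a[0]-a[1]),np.degrees(np.arctan2(*(a[1]-a[0])[1::-1])))
mid=a.mean(0); d=(a[1]-a[0])/np.linalg.norm(a[1]-a[0]); g=mid-.025*d; print(g)
rows([([g[0],g[1],z],[180,0,97.5]) for z in (.13,.08,.04,.022)])
E
```

```text
pics/w6c.png 3
[[0.45092094 0.07333099 0.012     ]
 [0.43161225 0.22126495 0.012     ]] 0.14918874934222426 97.43634292384966
[0.44450221 0.12250823 0.012     ]
-0.0013 0.0000 0.0500   -0.001 0.000 0.001
-0.0013 0.0001 0.1000   -0.001 0.000 0.001
-0.0013 0.0001 0.1400   -0.001 0.000 0.001
-0.0013 0.0001 0.1580   -0.001 0.000 0.001
```

View pics/w6c.png

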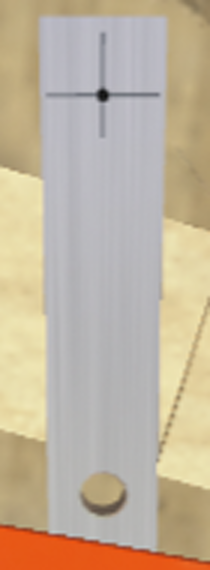

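```bash
python3 -m creep '0.2 -0.001 0 0.045 0 0 0; 0.2 -0.001 0 0.09 0 0 0; 0.2 -0.001 0 0.13 0 0 0; 0.2 -0.001 0 0.152 0 0 0; 0.2 -0.001 0 0.158 0 0 0' 60; python3 - <<'E'
from h import *
rows([([.4445,.1225,.021],[180,0,97.45])]); print(manip.observe()['ft_force'])
E
```

```text
time_s: 9.2
tcp_pos: [0.4431, 0.124, 0.0204]
eef_rot: [-179.8, 0.0, 97.8]
ft_force: [-0.2, -0.6, -0.3]
gripper_width: 0.0684
-0.0017 0.0012 -0.0006   -0.003 0.000 0.006
[-0.24582064 -0.58368723 -0.28840409]
```

```bash
python3 -m creep '0.4 -0.0015 0.001 0 -0.003 0 0.006; 0.6 -0.0015 0.001 0 -0.003 0 0.006; 1 -0.0015 0.001 0 -0.003 0 0.006; 1 -0.0015 0.001 0 -0.003 0 0.006' 60; python3 -m creep '1 0 0 0 0 0 0;1 0 0 0 0 0 0'; python3 - <<'E'
from h import *
st=manip.observe();print(st['tcp_pos'],st['eef_rot'],st['ft_force'])
E
```

```text
time_s: 9.6
tcp_pos: [0.4452, 0.1227, 0.0215]
eef_rot: [179.9, 0.0, 97.5]
ft_force: [0.3, -1.3, 0.0]
gripper_width: 0.0099
time_s: 9.8
tcp_pos: [0.4457, 0.1227, 0.0221]
eef_rot: [179.8, 0.0, 97.4]
ft_force: [-0.4, 0.3, -0.9]
gripper_width: 0.0003
[0.44567568 0.12266771 0.0220645 ] [1.79817109e+02 9.68937789e-03 9.74415663e+01] [-0.40673294  0.25982861 -0.87079198]
```

The fingers closed over the strap (width 0): part-open pads sit farther back than I allowed for. I'll reopen and look.

```bash
python3 -m creep '0.3 0 0 -0.01 0 0 0; 0.3 0 0 -0.04 0 0 0;0.2 0 0 -0.08 0 0 0;0.2 0 0 -0.08 0 0 0;0.2 0 0 -0.08 0 0 0'; python3 - <<'E'
from h import *
st=manip.observe();print(st['tcp_pos'],st['eef_rot'],st['ft_force'])
p,d=imaging.camera('wrist'); cv2.imwrite('pics/w7.png',p[:,:,::-1])
import pickle; pickle.dump(st,open('pics/w7.pkl','wb'))
E
```

```text
time_s: 10.3
tcp_pos: [0.4462, 0.1225, 0.1033]
eef_rot: [179.7, 0.0, 97.4]
ft_force: [-1.1, -0.2, 0.0]
gripper_width: 0.0681
[0.44615431 0.12245452 0.10333015] [1.79667341e+02 3.69061357e-02 9.74140415e+01] [-1.12992538 -0.2067277   0.00580844]
```

View pics/w7.png

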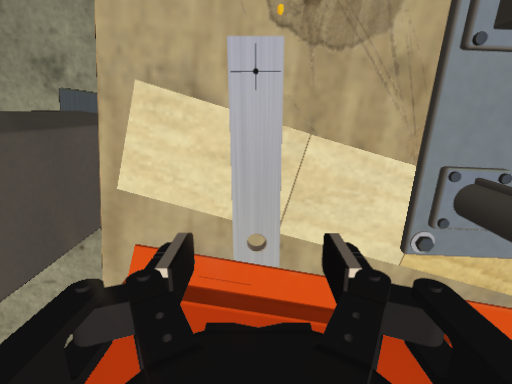

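Strap is still where it was (hole (256,242), mark (255,71)). I'll descend part-closed and feel for the table.

```bash
python3 - <<'E'
from h import *
import pickle
st=pickle.load(open('pics/w7.pkl','rb')); w=cam('wrist',st)
a=at_z(w,[(256.5,242),(255.5,71.5)],.012); d=(a[1]-a[0])/np.linalg.norm(a[1]-a[0]); g=a.mean(0)-.025*d;print(a,g,np.degrees(np.arctan2(d[1],d[0])))
rows([([g[0],g[1],z],[180,0,97.5]) for z in (.06,.03,.022,.018)])
E
```

```text
[[0.45114186 0.07331527 0.012     ]
 [0.43136416 0.22073021 0.012     ]] [0.44457731 0.12224475 0.012     ] 97.64136902735646
0.0002 -0.0010 0.0424   0.004 0.001 -0.001
0.0002 -0.0011 0.0724   0.004 0.001 -0.001
0.0002 -0.0011 0.0804   0.004 0.001 -0.001
0.0002 -0.0011 0.0844   0.004 0.001 -0.001
```

```bash
python3 -m creep '0.38 0 -0.001 0.045 0.004 0 0; 0.38 0 -0.001 0.075 0.004 0 0; 0.38 0 -0.001 0.083 0.004 0 0; 0.38 0 -0.001 0.084 0.004 0 0;0.38 0 -0.001 0.085 0.004 0 0'; python3 -m creep '0.38 0 0 0.001 0 0 0; 0.38 0 0 0.002 0 0 0'; python3 -m creep '0.38 0 0 0.001 0 0 0; 0.38 0 0 0.002 0 0 0'
```

```text
time_s: 10.85
tcp_pos: [0.445, 0.1226, 0.0178]
eef_rot: [180.0, 0.0, 97.5]
ft_force: [0.2, 0.3, 0.2]
gripper_width: 0.0527
time_s: 11.05
tcp_pos: [0.4459, 0.1228, 0.0168]
eef_rot: [179.9, 0.0, 97.4]
ft_force: [1.1, -1.0, -0.4]
gripper_width: 0.0532
time_s: 11.25
tcp_pos: [0.4464, 0.1228, 0.0153]
eef_rot: [179.8, 0.0, 97.4]
ft_force: [0.4, 0.1, -0.8]
gripper_width: 0.0531
```

```bash
python3 -m creep '0.38 0 -0.0018 0.001 0.003 0 0; 0.5 0 -0.0018 0.001 0.003 0 0; 0.7 0 -0.0018 0.001 0.003 0 0; 0.7 0 -0.0018 0.001 0.003 0 0' 60; python3 - <<'E'
from h import *
st=manip.observe();print(st['tcp_pos'],st['eef_rot'],st['ft_force'],st['gripper_width'])
E
```

```text
time_s: 11.65
tcp_pos: [0.4446, 0.1226, 0.0143]
eef_rot: [180.0, 0.0, 97.4]
ft_force: [0.5, -0.7, 0.2]
gripper_width: 0.0257
[0.44458834 0.12258652 0.01430289] [1.79970080e+02 1.08695254e-02 9.74305558e+01] [ 0.4510388  -0.66097046  0.21101075] 0.025730614174510467
```

```bash
python3 - <<'E'
from h import *
print(manip.finger_overhang)
p,d=imaging.camera('wrist'); cv2.imwrite('pics/w8.png',p[:,:,::-1]); np.save('pics/w8d.npy',d)
p,d=imaging.camera('side'); crop(p[:,:,::-1],220,140,390,280,'pics/s8.png',4)
E
```

```text
0.017
pics/s8.png 4
```

View pics/w8.png

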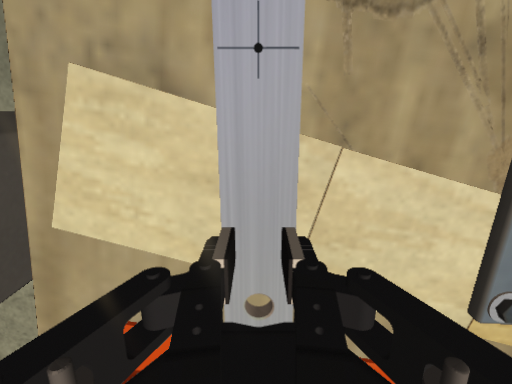

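View pics/s8.png

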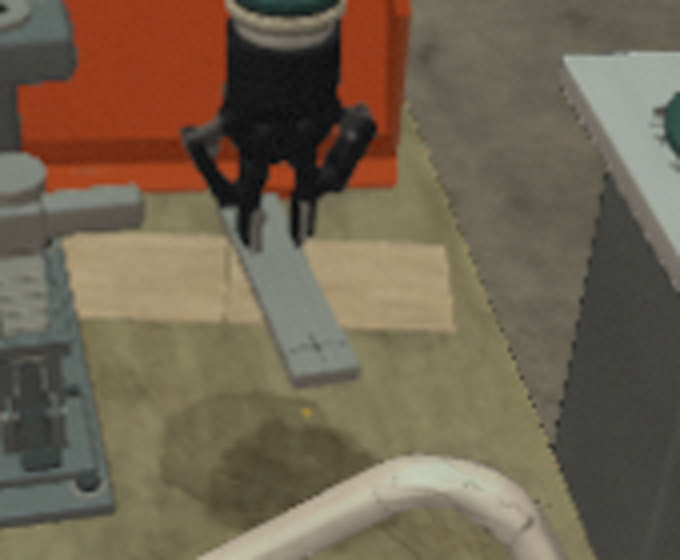

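The fingers hover over the strap without touching it. I'll measure where the tips really are from the wrist depth.

```bash
python3 - <<'E'
from h import *
d=np.load('pics/w8d.npy'); c=imaging.calibration('wrist'); K=np.array([[c['fx'],0,c['cx']],[0,c['fy'],c['cy']],[0,0,1.]]); 
cm=(K,np.array([c['k1'],0,0,0,0.]),c['T_tool_cam']); X=cloud(cm,d)
for v in range(224,300,6): print(v,[(u,(X[v,u]*1000).round().tolist()) for u in (218,226,232,258,286,292)])
E
```

```text
224 [(218, [2.0, -26.0, 13.0]), (226, [6.0, -19.0, 2.0]), (232, [6.0, -16.0, 3.0]), (258, [6.0, -1.0, 2.0]), (286, [6.0, 16.0, 2.0]), (292, [6.0, 19.0, 3.0])]
230 [(218, [-2.0, -26.0, 13.0]), (226, [11.0, -17.0, -17.0]), (232, [11.0, -14.0, -17.0]), (258, [3.0, -1.0, 2.0]), (286, [10.0, 14.0, -15.0]), (292, [11.0, 17.0, -16.0])]
236 [(218, [7.0, -22.0, -14.0]), (226, [11.0, -16.0, -23.0]), (232, [10.0, -14.0, -21.0]), (258, [-1.0, -1.0, 3.0]), (286, [10.0, 13.0, -23.0]), (292, [11.0, 16.0, -24.0])]
242 [(218, [11.0, -19.0, -30.0]), (226, [10.0, -16.0, -29.0]), (232, [7.0, -14.0, -21.0]), (258, [-5.0, -1.0, 3.0]), (286, [11.0, 12.0, -30.0]), (292, [12.0, 15.0, -31.0])]
248 [(218, [11.0, -19.0, -36.0]), (226, [11.0, -15.0, -36.0]), (232, [4.0, -14.0, -23.0]), (258, [-9.0, -1.0, 2.0]), (286, [11.0, 12.0, -36.0]), (292, [11.0, 15.0, -36.0])]
254 [(218, [11.0, -18.0, -42.0]), (226, [11.0, -14.0, -42.0]), (232, [1.0, -14.0, -24.0]), (258, [-13.0, -1.0, 2.0]), (286, [8.0, 12.0, -37.0]), (292, [11.0, 14.0, -41.0])]
260 [(218, [10.0, -17.0, -45.0]), (226, [10.0, -14.0, -45.0]), (232, [-2.0, -
[... 437 characters left out ...]
])]
278 [(218, [11.0, -15.0, -60.0]), (226, [2.0, -14.0, -45.0]), (232, [-10.0, -14.0, -27.0]), (258, [-29.0, -1.0, 2.0]), (286, [-2.0, 12.0, -40.0]), (292, [3.0, 13.0, -48.0])]
284 [(218, [12.0, -15.0, -65.0]), (226, [-1.0, -14.0, -46.0]), (232, [-33.0, -17.0, 1.0]), (258, [-34.0, -1.0, 3.0]), (286, [-5.0, 12.0, -40.0]), (292, [1.0, 13.0, -48.0])]
290 [(218, [17.0, -13.0, -75.0]), (226, [-4.0, -14.0, -45.0]), (232, [-38.0, -17.0, 1.0]), (258, [-39.0, -1.0, 3.0]), (286, [-7.0, 12.0, -41.0]), (292, [-1.0, 13.0, -49.0])]
296 [(218, [17.0, -13.0, -78.0]), (226, [-7.0, -15.0, -46.0]), (232, [-42.0, -17.0, 2.0]), (258, [-51.0, -1.0, 14.0]), (286, [-10.0, 12.0, -42.0]), (292, [-4.0, 13.0, -50.0])]
```

Measured tips lie about 13 mm *behind* the TCP at this opening, not 17 mm ahead, which is why the jaws passed over the strap. I'll open, then descend to put the tips by the table, checking force.

```bash
python3 -m creep '0.38 0 0 0 0 0 0; 0.38 0 0 0 0 0 0; 0.38 0 0 0.008 0 0 0; 0.38 0 0 0.014 0 0 0; 0.38 0 0 0.016 0 0 0'; python3 - <<'E'
from h import *
st=manip.observe(); print(st['tcp_pos'],st['gripper_width'],st['ft_force'])
p,d=imaging.camera('wrist'); cv2.imwrite('pics/w9.png',p[:,:,::-1])
c=imaging.calibration('wrist'); K=np.array([[c['fx'],0,c['cx']],[0,c['fy'],c['cy']],[0,0,1.]]); 
cm=(K,np.array([c['k1'],0,0,0,0.]),c['T_tool_cam']); X=cloud(cm,d)
for v in range(218,250,2): print(v,[(u,(X[v,u]*1000).round().tolist()) for u in (190,195,200,205,310,315,320)])
E
```

```text
time_s: 12.25
tcp_pos: [0.444, 0.1224, -0.0026]
eef_rot: [-179.9, 0.0, 97.4]
ft_force: [-0.6, 0.3, -0.0]
gripper_width: 0.0528
[ 0.4439901   0.12237912 -0.00264719] 0.052786473399360254 [-0.62362605  0.33121138 -0.036882  ]
218 [(190, [12.0, -39.0, -3.0]), (195, [13.0, -35.0, -5.0]), (200, [13.0, -33.0, -4.0]), (205, [13.0, -30.0, -5.0]), (310, [13.0, 28.0, -6.0]), (315, [13.0, 31.0, -4.0]), (320, [12.0, 34.0, -2.0])]
220 [(190, [11.0, -39.0, -4.0]), (195, [11.0, -36.0, -3.0]), (200, [12.0, -33.0, -4.0]), (205, [11.0, -30.0, -3.0]), (310, [11.0, 29.0, -3.0]), (315, [12.0, 31.0, -4.0]), (320, [11.0, 34.0, -4.0])]
222 [(190, [10.0, -39.0, -4.0]), (195, [10.0, -36.0, -4.0]), (200, [10.0, -33.0, -3.0]), (205, [10.0, -30.0, -3.0]), (310, [10.0, 29.0, -4.0]), (315, [10.0, 32.0, -3.0]), (320, [10.0, 34.0, -4.0])]
224 [(190, [9.0, -39.0, -4.0]), (195, [9.0, -36.0, -3.0]), (200, [9.0, -33.0, -4.0]), (205, [9.0, -30.0, -4.0]), (310, [9.0, 28.0, -4.0]), (315, [9.0, 31.0, -4.0]), (320, [9.0, 34.0, -5.0])]
226 [(190, [8.0, -39.0, -4.0]), (195, [8.0, -36.0, -4.0]), (200, [8.0, -33.0, -5.0]), (205,
[... 1618 characters left out ...]
 -22.0]), (310, [7.0, 25.0, -22.0]), (315, [11.0, 26.0, -30.0]), (320, [11.0, 28.0, -30.0])]
244 [(190, [11.0, -32.0, -32.0]), (195, [11.0, -30.0, -32.0]), (200, [11.0, -27.0, -32.0]), (205, [6.0, -27.0, -22.0]), (310, [6.0, 26.0, -22.0]), (315, [71.0, -1.0, -150.0]), (320, [11.0, 28.0, -32.0])]
246 [(190, [11.0, -32.0, -34.0]), (195, [11.0, -29.0, -34.0]), (200, [11.0, -27.0, -34.0]), (205, [4.0, -27.0, -22.0]), (310, [5.0, 26.0, -22.0]), (315, [11.0, 25.0, -34.0]), (320, [11.0, 28.0, -34.0])]
248 [(190, [11.0, -31.0, -36.0]), (195, [11.0, -29.0, -36.0]), (200, [9.0, -27.0, -32.0]), (205, [4.0, -27.0, -22.0]), (310, [4.0, 25.0, -23.0]), (315, [9.0, 26.0, -33.0]), (320, [11.0, 27.0, -36.0])]
```

View pics/w9.png

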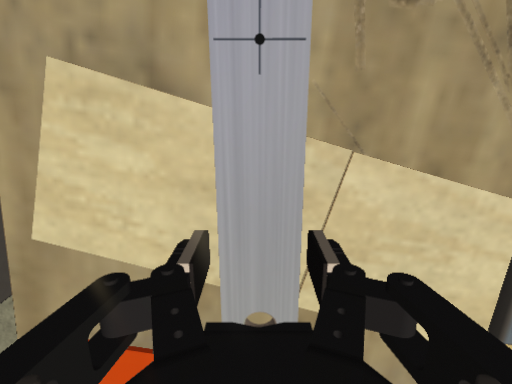

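```bash
python3 -m creep '0.38 0 0 0.004 0 0 0; 0.38 0 0 0.008 0 0 0; 0.38 0 0 0.008 0 0 0'; python3 -m creep '0.44 0 0 0 0 0 0; 0.5 0 0 0 0 0 0; 0.6 0 0 0 0 0 0; 0.7 0 0 0 0 0 0' 60
```

```text
time_s: 12.6
tcp_pos: [0.4438, 0.1225, -0.0111]
eef_rot: [-179.9, 0.0, 97.4]
ft_force: [-0.1, -1.1, 0.5]
gripper_width: 0.0527
time_s: 13.0
tcp_pos: [0.4455, 0.123, -0.0096]
eef_rot: [179.9, 0.0, 97.5]
ft_force: [-0.2, -0.5, 13.4]
gripper_width: 0.0425
```

The strap is gripped (42.5 mm wide). Now I lift it.

```bash
python3 -m creep '0.7 0 0 -0.01 0 0 0; 0.7 0 0 -0.04 0 0 0; 0.7 0 0 -0.085 0 0 0; 0.7 0 0 -0.13 0 0 0; 0.7 0 0 -0.175 0 0 0' 80; python3 -m creep '0.7 0 0 -0.03 0 0 0; 0.7 0 0 -0.062 0 0 0; 0.7 0 0 -0.062 0 0 0'; python3 - <<'E'
from h import *
st=manip.observe(); print(st['tcp_pos'],st['eef_rot'],st['gripper_width'],st['ft_force'],st['torque'],st['joint_pos'])
p,d=imaging.camera('wrist'); cv2.imwrite('pics/w10.png',p[:,:,::-1]); np.save('pics/w10d.npy',d)
import pickle; pickle.dump(st,open('pics/w10.pkl','wb'))
c=imaging.calibration('wrist'); K=np.array([[c['fx'],0,c['cx']],[0,c['fy'],c['cy']],[0,0,1.]]); 
cm=(K,np.array([c['k1'],0,0,0,0.]),c['T_tool_cam']); X=cloud(cm,d)
print(np.median(X[100:120,250:270].reshape(-1,3),0),np.median(X[280:290,250:270].reshape(-1,3),0),np.median(X[50:60,230:240].reshape(-1,3),0),np.median(X[50:60,280:290].reshape(-1,3),0))
crop(p[:,:,::-1],200,0,320,340,'pics/w10c.png',1.76);crop(p[:,:,::-1],220,270,300,340,'pics/w10h.png',8)
E
```

```text
time_s: 13.5
tcp_pos: [0.4437, 0.1227, 0.1666]
eef_rot: [-180.0, 0.0, 97.5]
ft_force: [1.3, -0.5, -5.2]
gripper_width: 0.0421
time_s: 13.8
tcp_pos: [0.4453, 0.1234, 0.232]
eef_rot: [179.6, 0.1, 97.5]
ft_force: [0.4, -0.0, -4.6]
gripper_width: 0.0418
[0.44534021 0.12339742 0.23204896] [1.79648173e+02 7.92899848e-02 9.74870678e+01] 0.04176642908599217 [ 0.36426237 -0.04927309 -4.55024003] [-0.10714683 -0.05299248 -0.01025301] [ 23.18524698  13.63876661 -48.10907718 114.49604969  12.35021545
  56.60083374 -23.43671402]
[ 7.05515131e-02  4.48096424e-06 -2.08704420e-02] [-0.01789096 -0.00011101 -0.02145465] [ 0.09261893 -0.01036051 -0.02069638] [ 0.09256757  0.01029388 -0.0206711 ]
pics/w10c.png 1.76
pics/w10h.png 8
```

View pics/w10.png

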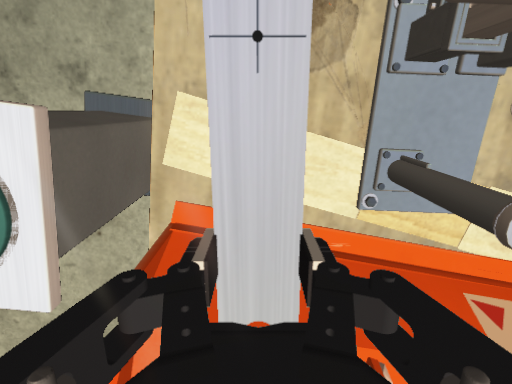

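View pics/w10h.png

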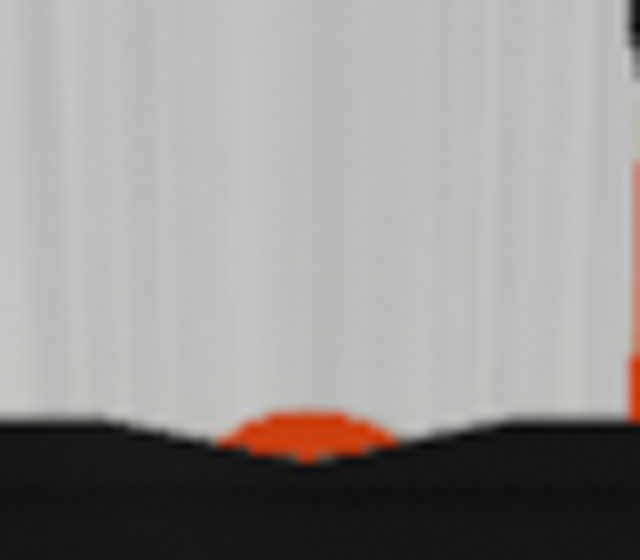

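```bash
python3 - <<'E'
from h import *
d=np.load('pics/w10d.npy'); c=imaging.calibration('wrist'); K=np.array([[c['fx'],0,c['cx']],[0,c['fy'],c['cy']],[0,0,1.]]); 
cm=(K,np.array([c['k1'],0,0,0,0.]),c['T_tool_cam']); p=cv2.imread('pics/w10.png')
crop(p,230,15,285,60,'pics/w10m.png',10)
print('mark',at_z(cm,[(257.6,36)],-.0208)*1000,'hole edge',at_z(cm,[(258,320.9)],-.0214)*1000)
X=cloud(cm,d)
for v in range(10,230,30):
    k=np.where(abs(X[v,:,2]+.021)<.004)[0]; k=k[(k>190)&(k<320)]; print(v,k.min(),k.max(),(at_z(cm,[(k.min()-.5,v),(k.max()+.5,v)],-.021)*1000).round(1).tolist())
E
```

```text
pics/w10m.png 10
mark [[ 99.49069292  -0.82163113 -20.8       ]] hole edge [[-40.91940795  -0.63912196 -21.4       ]]
10 203 312 [[108.7, -22.9, -21.0], [108.7, 21.2, -21.0]]
40 204 310 [[97.9, -23.1, -21.0], [98.0, 21.0, -21.0]]
70 206 309 [[86.6, -22.9, -21.0], [86.6, 21.2, -21.0]]
100 207 307 [[74.5, -23.1, -21.0], [74.5, 21.0, -21.0]]
130 209 305 [[61.7, -22.9, -21.0], [61.7, 20.7, -21.0]]
160 210 304 [[48.1, -23.1, -21.0], [48.1, 20.9, -21.0]]
190 212 303 [[33.7, -22.9, -21.0], [33.7, 21.1, -21.0]]
220 213 302 [[18.3, -23.1, -21.0], [18.3, 21.3, -21.0]]
```

View pics/w10m.png

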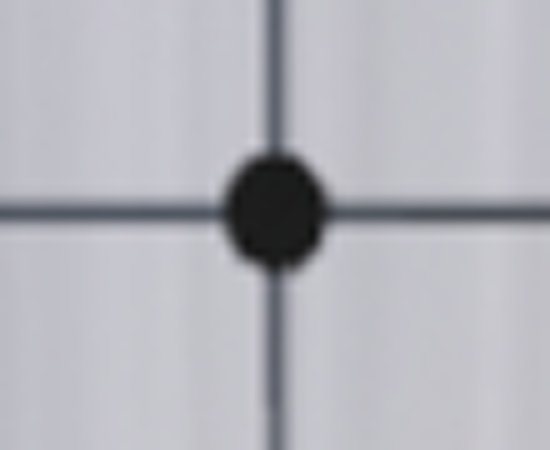

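```bash
python3 - <<'E'
from h import *
T=J([-.059,-.0898,.232]); print(T)
path(T,[180,0,94.8])
E
```

```text
[0.57062119 0.12177795 0.232     ]
n 3
-0.006 0.042 -0.001   0.001 0.001 0.016
-0.011 0.084 -0.001   0.001 0.001 0.031
-0.017 0.125 -0.002   0.002 0.002 0.047
```

```bash
python3 -m creep '0.7 -0.004 0.032 0 0 0 0.012; 0.7 -0.009 0.065 -0.001 0.001 0 0.024; 0.7 -0.013 0.097 -0.002 0.002 0 0.036; 0.7 -0.017 0.125 -0.002 0.002 0 0.047; 0.7 -0.017 0.125 -0.002 0.002 0 0.047'; python3 -m creep '0.7 0 0 0 0 0 0; 0.7 0 0 0 0 0 0'; python3 - <<'E'
from h import *
st=manip.observe(); print(st['tcp_pos'],st['eef_rot'],st['gripper_width'],st['ft_force'],abs(st['qd']).max())
p,d=imaging.camera('wrist'); cv2.imwrite('pics/w11.png',p[:,:,::-1]); np.save('pics/w11d.npy',d)
import pickle; pickle.dump(st,open('pics/w11.pkl','wb'))
print(proj(cam('wrist',st),[J([0,-.075,.208]),J([0,-.075,.226])]))
E
```

```text
time_s: 14.35
tcp_pos: [0.572, 0.1206, 0.2286]
eef_rot: [-179.8, 0.1, 94.6]
ft_force: [-0.9, -1.1, -5.8]
gripper_width: 0.0419
time_s: 14.55
tcp_pos: [0.5701, 0.1202, 0.2262]
eef_rot: [-179.6, 0.1, 94.7]
ft_force: [-0.9, 0.6, -4.3]
gripper_width: 0.0415
[0.57011174 0.12015294 0.22618326] [-1.79558935e+02  8.84974819e-02  9.46709147e+01] 0.04152501206260879 [-0.91403645  0.56407944 -4.33059147] 1.3444538838348743
[[354.41509671 199.31246859]
 [364.70894504 209.11307844]]
```

View pics/w11.png

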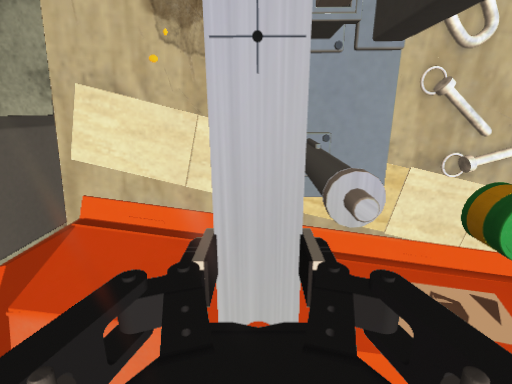

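```bash
python3 - <<'E'
from h import *
p=cv2.imread('pics/w11.png'); crop(p,310,155,400,240,'pics/w11c.png',7)
E
```

```text
pics/w11c.png 7
```

View pics/w11c.png

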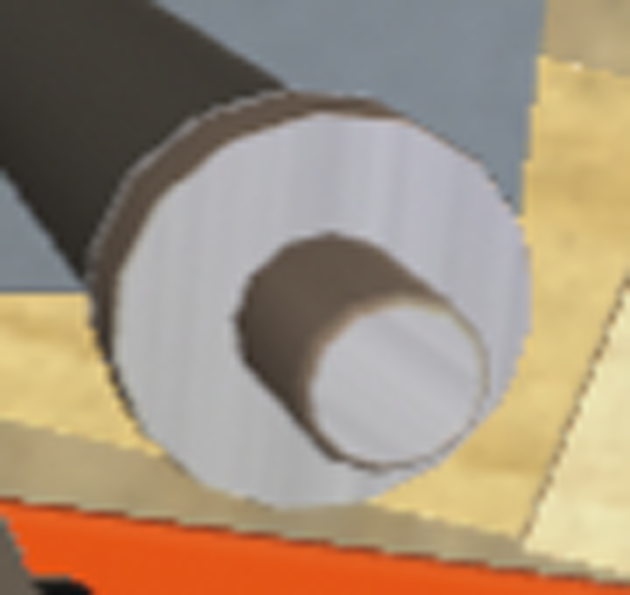

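```bash
python3 - <<'E'
from h import *
import pickle
st=pickle.load(open('pics/w11.pkl','rb')); w=cam('wrist',st)
a=at_z(w,[(355.57,198.86)],.208)[0]; b=at_z(w,[(366.4,209.4)],.2257)[0]
R0=R.from_euler('xyz',st['eef_rot'],degrees=True); f=lambda x:R0.inv().apply(x-st['tcp_pos'])
print(a,b,J([0,-.075,.208])); print('tool',f(a),f(b))
X=cloud(w,np.load('pics/w11d.npy')); print('dowel top z',X[210,366],X[209,364],'shoulder',X[190,350],X[215,345])
c=imaging.calibration('wrist'); cm=(w[0],w[1],c['T_tool_cam']); print('mark tool',at_z(cm,[(257.2,36.2)],-.0208), 'strap z', [ (X[v,258]).round(4) for v in (60,120,200,300)], [ f(X[v,258]).round(4) for v in (60,120,200,300)])
E
```

```text
[0.62883901 0.14181717 0.208     ] [0.62928106 0.14127517 0.2257    ] [0.62817584 0.14146304 0.208     ]
tool [0.01683803 0.06043439 0.01769258] [ 1.62344993e-02  6.06945731e-02 -9.03997360e-06]
dowel top z [0.62922105 0.14082583 0.22547483] [0.62763098 0.1416026  0.22632518] shoulder [0.62448333 0.14716236 0.20773956] [0.62391573 0.13076891 0.20848916]
mark tool [[ 0.09938175 -0.00097406 -0.0208    ]] strap z [array([0.5622, 0.2104, 0.2462]), array([0.5643, 0.186 , 0.2472]), array([0.5673, 0.1487, 0.2472]), array([0.5719, 0.0929, 0.2479])] [array([ 0.0906, -0.0006, -0.0202]), array([ 0.066 , -0.0006, -0.0211]), array([ 0.0286, -0.0006, -0.0211]), array([-0.0273, -0.0006, -0.0217])]
```

```bash
cat >> h.py <<'E'
HT=np.array([-.0504,-.001,-.009]); DW=np.array([.6290,.1415,.208]); YS=94.8
def tcp_for(hz,dx=0,dy=0):  # hole underside height hz above shoulder, world offsets
    Rt=R.from_euler('xyz',[180,0,YS],degrees=True); return DW+[dx,dy,hz]-Rt.apply(HT)
E
python3 - <<'E'
from h import *
print(tcp_for(.03), manip.observe()['tcp_pos'],manip.observe()['eef_rot']); path(tcp_for(.03),[180,0,YS],4)
E
```

```text
[0.62577913 0.19180692 0.229     ] [0.57034528 0.12035942 0.22694516] [-1.79632936e+02  8.50708421e-02  9.46730008e+01]
n 4
0.017 0.015 -0.001   -0.002 0.000 -0.001
0.033 0.031 -0.001   -0.003 0.001 -0.001
0.050 0.046 -0.002   -0.005 0.001 -0.002
0.067 0.061 -0.003   -0.006 0.001 -0.002
```

```bash
python3 -m creep '0.7 0.017 0.015 -0.001 -0.002 0 0; 0.7 0.033 0.031 -0.002 -0.004 0 -0.001; 0.7 0.05 0.046 -0.003 -0.006 0 -0.002; 0.7 0.067 0.061 -0.003 -0.006 0.001 -0.002; 0.7 0.067 0.061 -0.003 -0.006 0.001 -0.002'; python3 - <<'E'
from h import *
st=manip.observe(); print(st['tcp_pos'],st['eef_rot'],st['gripper_width'],st['ft_force'],abs(st['qd']).max())
rows([(tcp_for(.03),[180,0,YS])])
p,d=imaging.camera('side'); crop(p[:,:,::-1],150,100,320,240,'pics/s12.png',4.2)
p,d=imaging.camera('wrist'); cv2.imwrite('pics/w12.png',p[:,:,::-1])
E
```

```text
time_s: 15.1
tcp_pos: [0.6255, 0.1954, 0.2293]
eef_rot: [180.0, -0.1, 95.0]
ft_force: [-0.6, -0.2, -4.5]
gripper_width: 0.0421
[0.62549615 0.19540596 0.22932375] [ 1.79999052e+02 -1.13835013e-01  9.49840691e+01] 0.0420733679209473 [-0.64100247 -0.16845973 -4.53316726] 2.676381612869761
-0.0036 -0.0000 0.0003   0.000 -0.002 0.003
pics/s12.png 4.2
```

View pics/s12.png

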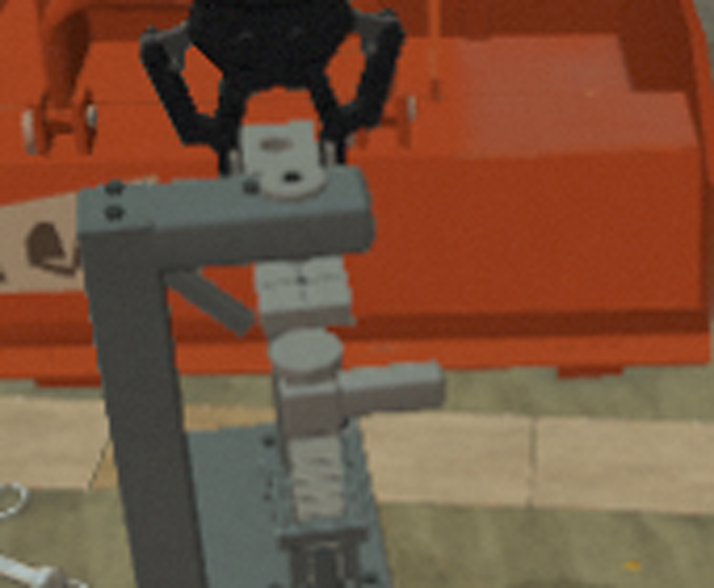

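View pics/w12.png

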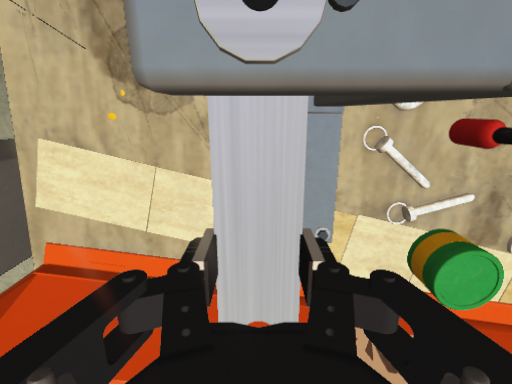

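```bash
python3 -m creep '0.7 -0.0036 0 0.003 0 -0.002 0.003; 0.7 -0.0036 0 0.007 0 -0.002 0.003; 0.7 -0.0036 0 0.007 0 -0.002 0.003'; python3 - <<'E'
from h import *
import time
st=manip.observe(); print(st['tcp_pos'],st['eef_rot'],st['ft_force'],st['torque'],abs(st['qd']).max())
rows([(tcp_for(z),[180,0,YS]) for z in (.02,.016,.012,.006,0)])
E
```

```text
time_s: 15.5
tcp_pos: [0.6245, 0.1873, 0.2211]
eef_rot: [-179.8, 0.2, 94.6]
ft_force: [-0.4, -0.2, -5.1]
gripper_width: 0.0419
[0.62445119 0.18734522 0.22110977] [-179.81774123    0.24249385   94.62796548] [-0.43031946 -0.23002408 -5.1031135 ] [-0.11616996 -0.03188296  0.03582105] 0.7908161430334865
0.0043 0.0017 0.0021   -0.003 0.004 -0.003
0.0044 0.0017 0.0061   -0.003 0.004 -0.003
0.0044 0.0017 0.0101   -0.003 0.004 -0.003
0.0044 0.0017 0.0161   -0.003 0.004 -0.003
0.0044 0.0018 0.0221   -0.003 0.004 -0.003
```

```bash
python3 -m creep '0.7 0.0044 0.0017 0.001 -0.003 0.004 -0.003; 0.7 0.0044 0.0017 0.001 -0.003 0.004 -0.003; 0.7 0.0044 0.0017 0.001 -0.003 0.004 -0.003'; python3 - <<'E'
from h import *
for i in range(3):
    imaging.camera('top'); st=manip.observe(); print(st['tcp_pos'],st['eef_rot'],st['ft_force'],st['torque'],abs(st['qd']).max())
rows([(tcp_for(z),[180,0,YS]) for z in (.02,.016,.012,.006,0)])
E
```

```text
time_s: 15.8
tcp_pos: [0.6257, 0.192, 0.2201]
eef_rot: [-180.0, 0.0, 94.8]
ft_force: [-0.4, 0.1, -5.3]
gripper_width: 0.0419
[0.62581681 0.19196807 0.22019589] [1.79999808e+02 1.00961377e-02 9.48085265e+01] [ 0.58175691 -0.36179797 -4.34276527] [-0.12443848 -0.08432068  0.0206475 ] 0.1328110976113668
[0.62583468 0.19194045 0.22022487] [1.79998260e+02 1.16031058e-02 9.48069536e+01] [ 0.48775854 -0.80196215 -4.12733827] [-0.1526762  -0.04802204  0.04260651] 0.04377900570063743
[0.62584222 0.19189879 0.22019689] [-1.79999569e+02  1.16660029e-02  9.48013020e+01] [ 0.20126491 -0.36273743 -4.97899428] [-0.11689621  0.01934558  0.01700298] 0.03734745149328879
-0.0001 -0.0001 0.0012   -0.000 0.000 0.000
-0.0001 -0.0001 0.0052   -0.000 0.000 0.000
-0.0001 -0.0001 0.0092   -0.000 0.000 0.000
-0.0001 -0.0001 0.0152   -0.000 0.000 0.000
-0.0001 -0.0001 0.0212   -0.000 0.000 0.000
```

Settled on target within 0.1 mm. Descending gently onto the dowel.

```bash
python3 -m creep '0.7 0 0 0.0015 0 0 0; 0.7 0 0 0.003 0 0 0; 0.7 0 0 0.005 0 0 0; 0.7 0 0 0.006 0 0 0; 0.7 0 0 0.006 0 0 0'; python3 - <<'E'
from h import *
st=manip.observe(); print(st['tcp_pos'],st['eef_rot'],st['ft_force'],st['torque'],abs(st['qd']).max())
rows([(tcp_for(z),[180,0,YS]) for z in (.006,0)])
E
```

```text
time_s: 16.45
tcp_pos: [0.6257, 0.1918, 0.2139]
eef_rot: [-180.0, 0.0, 94.8]
ft_force: [-0.1, -1.2, -3.8]
gripper_width: 0.0419
[0.62571376 0.19184638 0.21389205] [-1.79973171e+02  1.61860983e-02  9.48014630e+01] [-0.09645716 -1.23582621 -3.78514521] [-0.18801181 -0.0209374  -0.01900749] 0.16372399940656496
-0.0000 0.0001 0.0089   -0.000 0.000 0.000
-0.0000 0.0001 0.0149   -0.000 0.000 0.000
```

```bash
python3 -m creep '0.7 0 0 0.0015 0 0 0; 0.7 0 0 0.003 0 0 0; 0.7 0 0 0.0045 0 0 0; 0.7 0 0 0.006 0 0 0; 0.7 0 0 0.006 0 0 0'; python3 - <<'E'
from h import *
st=manip.observe(); print(st['tcp_pos'],st['eef_rot'],st['ft_force'],st['torque'],abs(st['qd']).max())
rows([(tcp_for(z),[180,0,YS]) for z in (.006,0)])
p,d=imaging.camera('side'); crop(p[:,:,::-1],150,100,320,240,'pics/s13.png',4.2)
E
```

```text
time_s: 16.95
tcp_pos: [0.6255, 0.1918, 0.2076]
eef_rot: [-179.9, 0.0, 94.8]
ft_force: [0.5, -0.4, -4.7]
gripper_width: 0.0419
[0.62553598 0.19175946 0.20755417] [-1.79942039e+02  2.43302869e-02  9.48067609e+01] [ 0.50239008 -0.39812678 -4.72762603] [-0.13483432  0.03031515  0.0026834 ] 0.3262462248713354
0.0000 0.0002 0.0026   -0.001 0.000 0.000
0.0000 0.0003 0.0086   -0.001 0.000 0.000
pics/s13.png 4.2
```

View pics/s13.png

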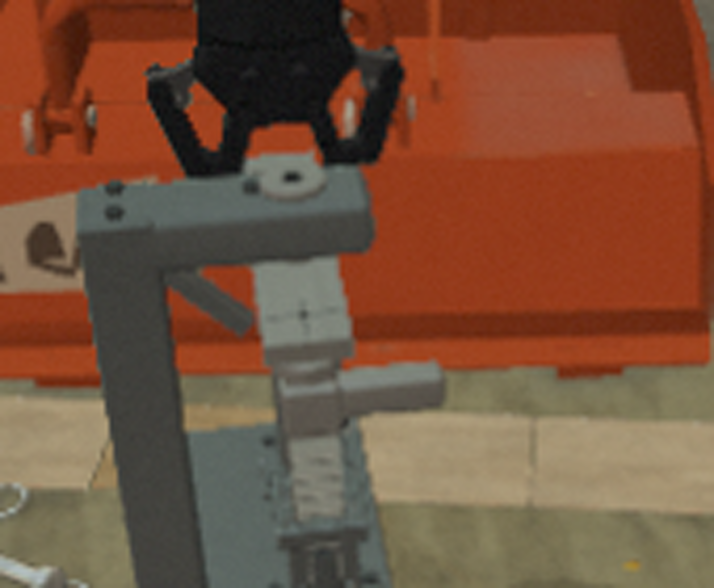

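```bash
python3 -m creep '0.7 0 0.0002 0.0015 0 0 0; 0.7 0 0.0002 0.003 0 0 0; 0.7 0 0.0002 0.0045 0 0 0; 0.7 0 0.0002 0.006 0 0 0; 0.7 0 0.0002 0.006 0 0 0'; python3 - <<'E'
from h import *
st=manip.observe(); print(st['tcp_pos'],st['eef_rot'],st['ft_force'],st['torque'],abs(st['qd']).max())
rows([(tcp_for(z),[180,0,YS]) for z in (0,)])
E
python3 -m creep '0.7 0 0 0.001 0 0 0; 0.7 0 0 0.001 0 0 0'
```

```text
time_s: 17.5
tcp_pos: [0.6257, 0.1917, 0.2014]
eef_rot: [-179.9, 0.0, 94.8]
ft_force: [-0.4, 0.6, -3.7]
gripper_width: 0.0419
[0.62565122 0.19167763 0.20136336] [-1.79924774e+02  3.12642993e-02  9.48050342e+01] [-0.37894466  0.60408814 -3.70223903] [-0.10751384  0.00405656 -0.01680587] 0.30124716371365823
0.0001 0.0001 0.0024   -0.001 0.001 0.000
time_s: 17.7
tcp_pos: [0.6256, 0.1916, 0.2002]
eef_rot: [-179.9, 0.0, 94.8]
ft_force: [-0.4, 0.4, -5.6]
gripper_width: 0.0415
```

```bash
for i in 1 2; do python3 -m creep '0.7 0 0 0.001 0 0 0; 0.7 0 0 0.001 0 0 0' | grep -E "tcp|ft"; done
```

```text
tcp_pos: [0.6257, 0.1917, 0.1992]
ft_force: [0.4, 0.1, -4.8]
tcp_pos: [0.6257, 0.1917, 0.1987]
ft_force: [-1.5, -0.8, -1.3]
```

```bash
python3 -m creep '0.7 0 0 0.001 0 0 0; 0.7 0 0 0.001 0 0 0' ; python3 - <<'E'
from h import *
p,d=imaging.camera('side'); crop(p[:,:,::-1],150,100,320,240,'pics/s14.png',4.2)
E
```

```text
time_s: 18.3
tcp_pos: [0.6258, 0.1917, 0.1986]
eef_rot: [-180.0, 0.1, 94.8]
ft_force: [-3.8, -2.6, 5.3]
gripper_width: 0.0418
pics/s14.png 4.2
```

View pics/s14.png

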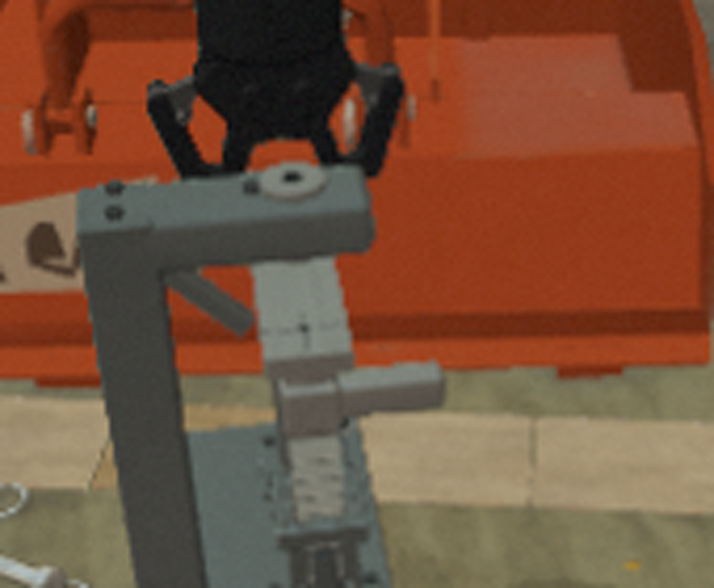

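The strap is down on both supports (contact force reversed to +5 N). Releasing.

```bash
python3 -m creep '0.5 0 0 -0.0005 0 0 0; 0.42 0 0 -0.0005 0 0 0; 0.35 0 0 -0.0005 0 0 0; 0.3 0 0 -0.0005 0 0 0; 0.3 0 0 -0.0005 0 0 0'; python3 - <<'E'
from h import *
st=manip.observe(); print(st['tcp_pos'],st['eef_rot'],st['ft_force'],st['gripper_width'])
p,d=imaging.camera('wrist'); cv2.imwrite('pics/w15.png',p[:,:,::-1])
E
```

```text
time_s: 18.85
tcp_pos: [0.626, 0.1919, 0.1993]
eef_rot: [180.0, 0.0, 94.8]
ft_force: [0.0, 0.4, 0.3]
gripper_width: 0.0599
[0.62598943 0.19191173 0.19928526] [1.79997601e+02 3.35557308e-02 9.47961302e+01] [0.03751654 0.36793539 0.32647182] 0.05988968610429788
```

View pics/w15.png

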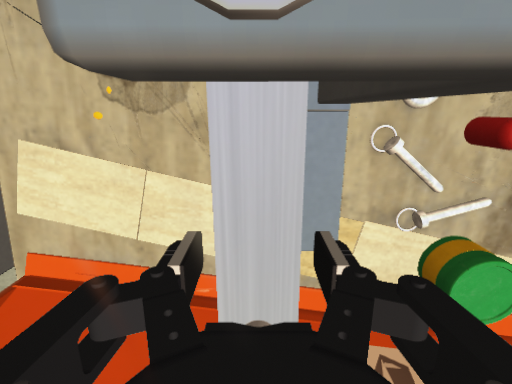

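The jaws are clear of the strap on both sides (fingers at 200 and 315, strap 215–302). Retreating straight up, then back.

```bash
python3 -m creep '0.3 0 0 -0.01 0 0 0; 0.3 0 0 -0.03 0 0 0; 0.3 0 0 -0.07 0 0 0; 0.3 0 0 -0.11 0 0 0; 0.3 0 -0.02 -0.14 0 0 0';  python3 -m creep '0.3 0 -0.045 -0.02 0 0 0; 0.3 0 -0.09 -0.03 0 0 0; 0.3 0 -0.13 -0.03 0 0 0; 0.3 0 -0.13 -0.03 0 0 0; 0.3 0 -0.13 -0.03 0 0 0'; python3 - <<'E'
from h import *
st=manip.observe(); print(st['tcp_pos'],st['eef_rot'],st['ft_force'],abs(st['qd']).max())
for n in ('wrist','side','top'):
    p,d=imaging.camera(n); cv2.imwrite(f'pics/f_{n}.png',p[:,:,::-1]); np.save(f'pics/f_{n}.npy',d)
p=cv2.imread('pics/f_side.png');crop(p,150,100,320,240,'pics/f_sc.png',4.2); p=cv2.imread('pics/f_top.png');crop(p,215,80,345,190,'pics/f_tc.png',5)
import pickle; pickle.dump(st,open('pics/f.pkl','wb'))
print(proj(cam('wrist',st),[DW,J([0,.075,.22])]))
E
```

```text
time_s: 19.4
tcp_pos: [0.6078, 0.1903, 0.3423]
eef_rot: [179.8, -0.1, 94.7]
ft_force: [1.7, 0.1, -0.1]
gripper_width: 0.0598
time_s: 19.9
tcp_pos: [0.478, 0.1796, 0.3732]
eef_rot: [179.6, 0.0, 94.7]
ft_force: [0.9, 0.4, 0.3]
gripper_width: 0.0597
[0.47795127 0.17959547 0.37324772] [1.79630838e+02 2.60046712e-02 9.47156790e+01] [0.88128651 0.40539199 0.2782528 ] 2.8809911174112743
pics/f_sc.png 4.2
pics/f_tc.png 5
[[380.6380629  214.57522939]
 [403.23323643  78.8608602 ]]
```

View pics/f_wrist.png

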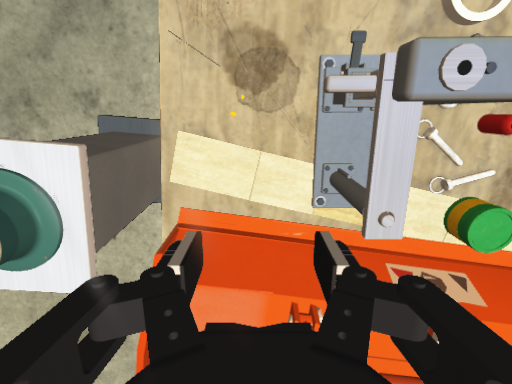

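View pics/f_sc.png

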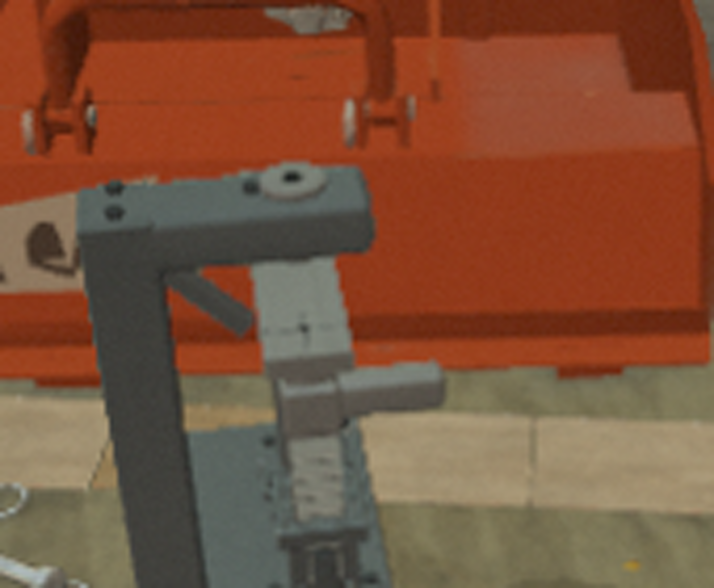

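View pics/f_tc.png

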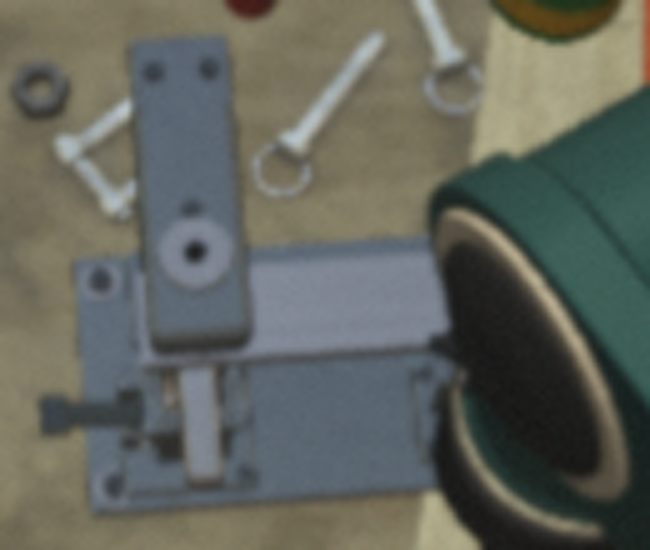

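The dowel shows through the hole at about (388,218) in the wrist view, and the strap lies across to the pad under the arm. A numeric check of level, height and mark follows.

```bash
python3 - <<'E'
from h import *
import pickle
st=manip.observe(); print(st['tcp_pos'],abs(st['qd']).max())
p,d=imaging.camera('wrist'); q=np.ascontiguousarray(p[:,:,::-1]); crop(q,350,40,430,250,'pics/g.png',2.8); crop(q,355,190,425,245,'pics/gh.png',10)
w=cam('wrist',st); X=cloud(w,d)
k=(abs(X[...,2]-.22)<.006)&(X[...,0]>.58)&(X[...,0]<.66)&(X[...,1]>.13)&(X[...,1]<.26); k=cv2.erode(k.astype(np.uint8),np.ones((5,5)))>0
P=X[k]; P=P[np.hypot(P[:,0]-.629,P[:,1]-.1415)>.015]; A=np.c_[P[:,0]-.62,P[:,1]-.2,np.ones(len(P))]; print('plane',np.linalg.lstsq(A,P[:,2],rcond=None)[0],len(P))
s=cam('side'); m=np.array([[305,328]])/4.2+[150,100]-.5; print('mark',at_z(s,m,.22),'bush',J([0,.075,0]))
print('dowel proj',proj(w,[DW+[0,0,.018],DW+[0,0,.012]]))
E
```

```text
[0.47909202 0.17946095 0.37198687] 0.8969175439150724
pics/g.png 2.8
pics/gh.png 10
plane [-0.0009282  -0.00168982  0.22007212] 3466
mark [[0.61630643 0.29296233 0.22      ]] bush [0.61562416 0.29093696 0.        ]
dowel proj [[387.55393218 220.83488882]
 [385.21356596 218.86271651]]
```

View pics/gh.png

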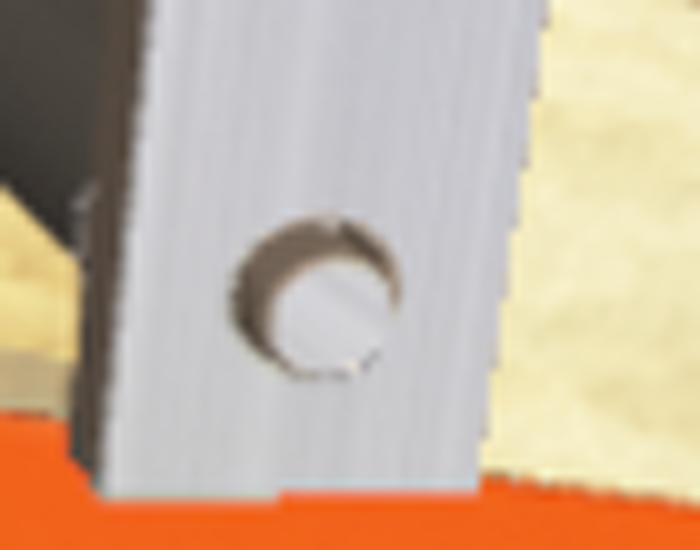

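The strap's top plane is at z = 0.2201, tilt is under 0.002 rad, the dowel stands up through the hole, and the mark is about 2 mm from the bush axis. Handing in.

```bash
python3 -c "
from rig import manip
print(manip.sign_off())"
```

```text
the job is handed in; nothing more can be done
None
```

The strap is in the jig and the job is handed in at about 20 s of the 64 s allowed; no verdict was reported. I raised the jack by its lug from notch 0 to notch 4 and let go. I then laid the strap in under the drill arm, with its hole over the dowel and its marked end on the rest pad.

**Last checks:**
- **Jack:** after letting go, the pad showed at the 208 mm height of notch 4 in the wrist and side views. I had no direct reading of the jack or pawl joints.
- **Strap:** its top surface measured 0.2201 m, against 0.220 m expected, with a tilt of about 0.002 rad. The dowel is visible through the hole.
- **Punch mark:** about 2 mm from the bush axis, measured from the side view.
- **Robot:** the gripper is open and clear. The forces I read between moves stayed under about 15 N, and the arm was not seen to touch the drill arm. I did not re-measure the pliers and tape measure at the end; no move went near them.

**What disagreed:** the fingertips measured about 13–15 mm behind the TCP in the wrist depth image, not the stated 17 mm ahead. Because of this, my first two attempts to grip the strap closed in the air above it without moving it. I lowered the gripper to match and gripped it on the third try.

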